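# Click a fresh filter cartridge into the sloped dock and open its flow lever

## Robot

A 6-joint arm with a two-finger parallel gripper is mounted at the origin on the work surface. World frame = base frame: x ahead of the robot, y to its left, z up, the work surface at z = 0. Lengths are in mm, angles in degrees, forces in N, time in s.
With the tool pointing down it reaches from about 300 to 850 mm from the base axis. Payload 4.2 kg.
Tool frame: the origin (TCP) lies midway between the tips of the shut fingers; the grasp point (between the pads) lies 19 mm behind it; x points along the fingers, z is the direction in which the jaws open and shut, and the axes are right-handed (so a half turn about x gives the same grasp; the last joint's range is limited). The gripper opens to 91 mm and grips with 3 to 60 N. Pads are 32 mm wide; open, the fingers measure 118 mm over their backs; the gripper's body (76 mm by 178 mm) begins 60 mm behind the grasp point.
Start: joints at [-69.958, 18.312, 89.639, -0, 72.044, -1.146], TCP at [207.827, -536.147, 189.576] pointing down, gripper open.
Joint ranges: [-177.97, 177.97], [-48.28, 115.42], [12.27, 149.76], [-77.06, 257.06], [2.81, 150.46], [-146.56, 146.56]. Speed limits (degrees/s): [147.25, 147.25, 180, 180, 180, 180].

## Interface

Orientations are given as [roll, pitch, yaw] about the fixed x, y, z axes, in that order (R = Rz(yaw) Ry(pitch) Rx(roll)).
In Python, from workcell import env gives the robot as it stands.
- The arm moves only by the tool send_rows, never from a script. Its argument "commands" is a list that holds one entry, the list of rows, each a list of 6 numbers: the shift along the tool's x, y, z normalised to -1 to 1, where 1 is 0.1 m, then the turn, a rotation vector about the tool's x, y, z normalised to -1 to 1, where 1 is 2 pi rad. In form: [[[x, y, z, wx, wy, wz], ...]]. A call has 1 to 20 rows; each row is the pose to reach, as a shift and turn from the pose commanded when the call began, along the tool's axes at that moment, turning the shorter way round; what a row does not reach only later rows make up. A row lasts 1/8 s, in which the tool goes at most 62.5 mm and 10.7 degrees, less where a joint would pass 70% of its speed; a pose out of reach is approached as far as the arm can. A call with a number of a shift or a turn outside -1 to 1 is refused whole. A call with a gripper value outside its range is refused whole. "jaw" is the closure, from -1 (fully open) to 1 (shut), so that 0 is half open, set as the call begins (left out, the last holds). The fingers move at their own pace and stop on an object; "force" is the grip in N (left out, the last holds). Time passes only in rows, so rows that repeat a pose let the fingers close. It gives the time, the measured TCP pose, the force and the opening at its end, in the units of the state.
- env.state(): the state, without advancing time (a new reading comes with each control period).
- env.grab_frame(name): name is "scene" or "side" or "wrist"; returns (picture, depth): 480x640x3 uint8, red, green, blue; 480x640 float32, mm along the optical axis (not along the pixel's ray), 0 where there is no reading.
- env.get_calibration(name): a dict with "mtx" (3x3 intrinsics, pixels), "camera_from_world" (4x4, takes a point from world to camera coordinates). Camera axes: x right, y up, looking along -z (the intrinsics and any distortion apply to the point x, -y, -z); pixel columns grow to the right and rows downward; lengths in mm; the calibration is good to about 2 mm. The wrist camera is an equidistant fisheye: a pixel r from the principal point sees the ray r / f radians off the axis. A picture is of the moment at which its call begins: read the wrist's pose just before it. get_calibration takes no time and is no camera call; for the wrist camera it gives the pose at the moment of the call.
- env.job_done(): hands the job in, once; it reports no verdict.
The state is a dict: "time_s": time; "qpos": joint angles; "qvel": joint speeds; "effort": joint torques, N m; "ee_pos": TCP position; "ee_rot": TCP orientation; "force": force on the tool from outside, world axes, zero at the start; "torque": the same for the moment, N m; "gripper_width": finger opening in mm.
Only numpy, scipy, OpenCV 4.12 (cv2) and the standard library are available. Lean on these libraries where they do the work, as an engineer would, in place of code of your own. Each camera call takes 0.05 s, during which the arm holds its last target.

## Task

Take the fresh filter cartridge (green handle) out of its stand and slide it fully home into the sloped dock, until the red spring catch clicks behind its collar, and let go of it. Then swing the yellow-knobbed flow lever all the way over to its far side. Leave the spent cartridge (orange handle), the amber bottle and the beaker standing where they are.

Things in the scene. Friction and masses are not known exactly. Their poses are not given: they have to be found in the camera images.
- fresh_c (a point): Fresh cartridge's centre, 61 mm above its underside. White plastic, 110-230 g, 122 mm tall, upright in a well of the stand. z up along it, x across its thin side, y across its wide side; same after a half turn about z. From below: tip 16 (x) by 48 (y) mm, 6 mm high; body 22 by 56 up to 52 mm; collar 36 by 56 up to 68 mm; then the green handle fin.
- fresh_fin (a point): Centre of the fresh cartridge's green handle fin, 95 mm above the underside, same axes: 20 (x) by 16 (y) by 54 mm high, from the collar's top (68 mm) to the cartridge's top (122 mm). Grip it across y, fingertips 12 mm or more above the collar, so that they clear the dock when the cartridge is home.
- spent_c (a point): The same point of the spent cartridge: same size and shape, but with an orange handle; it stands in the other well, and which well is which changes. Leave it there.
- stand: White block fixed to the bench, 150 (x) by 90 (y) by 30 mm high, origin at the centre of its underside, z up. Two wells 22 mm deep at x = -37.5 and +37.5 mm, each with a cartridge standing upright in it, its x along the stand's x, with 1 to 2 mm of play. Lift it straight up.
- dock: The sloped dock, fixed to the bench: grey pedestal 190 (x, from -65 to +125 mm) by 150 (y) mm, with a blue box on its far side, 86 mm high. Origin on the bench below the slot's floor, z up, x away from the robot. The floor of the slot is 52 mm above the origin.
- bay_floor (a point): Centre of the slot's floor, in the slot's frame, tilted 0.61 rad from vertical: z out of the slot (up and back to the robot), x across it (away and up), y across its width. Slot 25 (x) by 59 (y) mm up to z = 42, then 39 by 59 to z = 64; flared lips to z = 79 mm. The cartridge goes in tip first along -z, axes parallel; home: underside at z = 0, centre at z = 61 mm.
- catch_nose (a point): Lower inner edge of the red spring catch's nose, 20 mm wide, on the slot's far side; at rest at x = 12.5, z = 70 mm in the bay_floor frame, 2 mm above the collar of a cartridge that is home. Above it a ramp to z = 83, and behind it a red thumb tab to z = 88 and a steel housing to x = 46 mm. The collar's edge pushes it to +x over the last 30 mm; it springs back over the collar. Takes 5 to 15 N.
- catch (a joint): Travel of the red spring catch, m: 0 at rest, up to 0.011 pushed aside. Spring 2.8 N at rest, 350 N/m.
- valve_base: Grey valve block of the flow lever, fixed to the bench, 70 (x) by 50 (y) by 25 mm high, origin at the centre of its underside, z up, with brass stubs to y = +-55 mm. The lever's hinge runs along y at x = 0, z = 22 mm; the lever swings in the block's x-z plane.
- valve_tip (a point): Centre of the yellow knob (26 mm ball) on the end of the flow lever, a 10 mm rod, 80 mm from the hinge. It leans 0.5 rad to the block's -x side (towards the robot) at joint value 0, and stands highest, 102 mm above the bench, half-way.
- valve (a joint): Angle of the flow lever, rad: 0 is leaning fully to the block's -x side (off), 1.0 fully to its +x side (far side, on). It stays where it is left; about 1 N at the knob moves it.
- bottle: Bystander: closed amber glass bottle, 64 mm diameter, 130 mm tall, origin at the centre of its underside, z up.
- beaker: Bystander: open glass beaker, 68 mm rim diameter, 90 mm tall, origin at the centre of its underside, z up.
Mind the look-alikes: they are no part of the job. Several things have the shape of the valve_base; the one meant has the colours described above. Leave any turquoise look-alike of the part that bears spent_c alone.

How it is judged:
By the outcome, as a careful person would: the job done as asked, in the order asked, and still so for the second after the job is handed in, with the robot touching nothing.
It also fails if it takes over 54 s, if anything falls off the work surface, if the arm or the gripper's body presses on something with over 40 N, if the wrist force passes 120 N, or if a joint passes its speed limit or range.

## Working session

There is one attempt and no reset: what is moved stays moved. The work goes in short steps, Python scripts to look and compute and a tool call to move; the robot and the scene stay as the last step left them, time stands still between calls to the robot, and variables do not carry over. Pictures are saved under pics/ and viewed, and the job is handed in when it is done.

Besides the shell and the picture viewer there is one more tool, called after ">>>" by a JSON object that holds its "method" and its "body". send_rows: Moves the arm, as the interface text tells. Its arguments: {"type":"object","properties":{"commands":{"type":"array","items":{"type":"array","items":{"type":"array","items":{"type":"number","minimum":-1,"maximum":1}}}},"jaw":{"type":"number"},"force":{"type":"number"}},"required":["commands"]}

```bash
ls; mkdir -p pics; python3 - <<'E'
from workcell import env
import cv2,numpy as np
print(env.state())
for n in("scene","side","wrist"):
    c=env.get_calibration(n);print(n,c)
    p,d=env.grab_frame(n);cv2.imwrite(f"pics/{n}0.png",p[:,:,::-1]);np.save(f"pics/{n}0.npy",d)
E
```

```text
pics
{'time_s': 0.0, 'qpos': array([-6.99583644e+01,  1.83517762e+01,  8.97074636e+01, -1.80401656e-03,
        7.20424421e+01, -1.14369236e+00]), 'qvel': array([-0.00510694,  0.11487974,  0.06662723,  0.04439499, -0.0696162 ,
       -0.15278391]), 'effort': array([ 1.31067907e-03, -4.12454760e+01, -2.31971633e+01,  7.29141897e-02,
        4.56155010e-02, -1.34737538e-04]), 'ee_pos': array([ 207.61958422, -535.61764126,  188.71179165]), 'ee_rot': array([179.82266766,  89.89830369, 111.00855335]), 'force': array([ 0.06153041,  0.62562796, -0.10557437]), 'torque': array([ 0.01084941, -0.02943317,  0.00821044]), 'gripper_width': 91.25212172631291}
scene {'mtx': array([[497.60744661,   0.        , 323.38503019],
       [  0.        , 497.60744661, 245.65906104],
       [  0.        ,   0.        ,   1.        ]]), 'camera_from_world': array([[-7.39131729e-01,  6.73488668e-01, -9.86417255e-03,
         3.94392597e+02],
       [-3.93333059e-01, -4.19689161e-01,  8.18015961e-01,
         1.55187064e+02],
       [ 5.46784593e-01,  6.08501457e-01,  5.75110933e-01,
        -1.43604882e+03],
  
[... 447 characters left out ...]
    [-1.49723468e-01,  6.39867708e-01,  7.53758714e-01,
        -1.09004793e+03],
       [ 0.00000000e+00,  0.00000000e+00,  0.00000000e+00,
         1.00000000e+00]])}
wrist {'mtx': array([[371.64829954,   0.        , 316.59379315],
       [  0.        , 371.64829954, 247.51220725],
       [  0.        ,   0.        ,   1.        ]]), 'camera_from_world': array([[ 3.61262235e-01, -9.32462075e-01, -2.01873095e-03,
        -5.71885557e+02],
       [ 8.99183099e-01,  3.48940621e-01, -2.64026888e-01,
         2.98303453e+01],
       [ 2.46899478e-01,  9.35677351e-02,  9.64513207e-01,
        -3.91952095e+02],
       [ 0.00000000e+00,  0.00000000e+00,  0.00000000e+00,
         1.00000000e+00]])}
```

View pics/scene0.png

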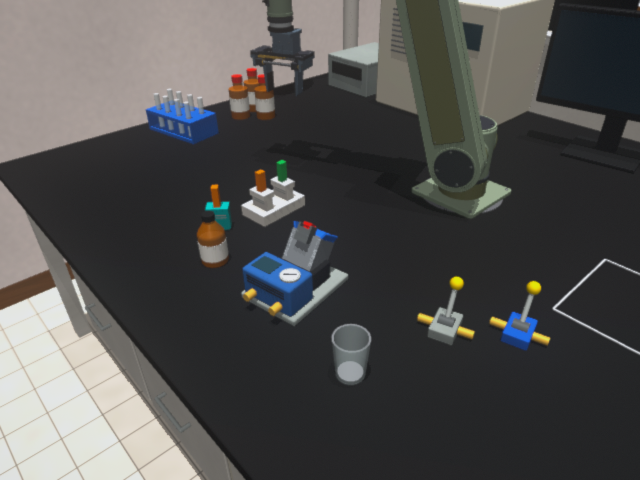

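View pics/side0.png

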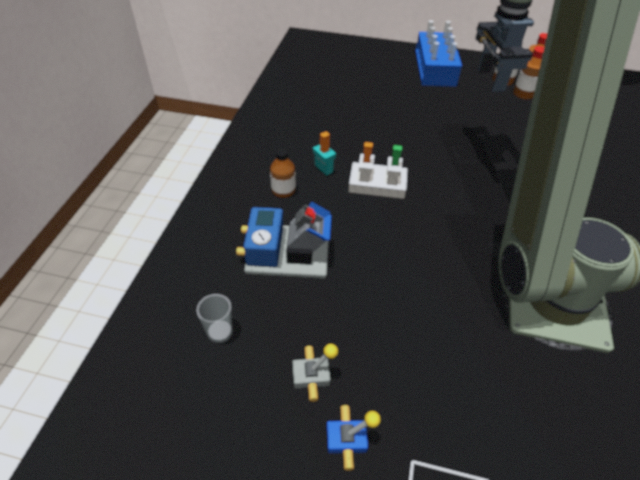

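View pics/wrist0.png

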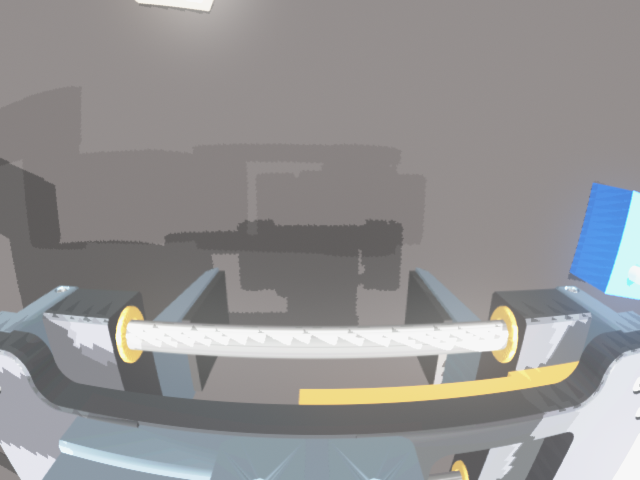

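The scene shows the green fin at (282,170) and the spent orange one beside it at (261,181), both in the white stand. The turquoise look-alike with an orange handle is at (216,197). The grey valve is at (446,325) with its knob at (456,284), and the blue look-alike is at (520,330). The dock is at (300,270), the bottle at (212,240) and the beaker at (351,355). I'm choosing the green fin and the grey valve.

```bash
cat > h.py <<'E'
import numpy as np,cv2
from workcell import env
def ray(cal,u,v,fish=False):
    K=cal['mtx'];M=cal['camera_from_world'];R=M[:3,:3];t=M[:3,3]
    x=(u-K[0,2])/K[0,0];y=(v-K[1,2])/K[1,1]
    if fish:
        r=np.hypot(x,y);s=np.sinc(r/np.pi);d=np.array([x*s,-y*s,-np.cos(r)])
    else: d=np.array([x,-y,-1.])
    return -R.T@t, R.T@d   # d scaled so that depth*d is point (pinhole)
def onz(cal,u,v,z,fish=False):
    o,d=ray(cal,u,v,fish);return o+d*(z-o[2])/d[2]
def two(a,b):
    (o1,d1),(o2,d2)=a,b
    d1=d1/np.linalg.norm(d1);d2=d2/np.linalg.norm(d2)
    s=np.linalg.lstsq(np.c_[d1,-d2],o2-o1,rcond=None)[0]
    p,q=o1+s[0]*d1,o2+s[1]*d2
    return (p+q)/2,np.linalg.norm(p-q)
def cloud(cal,d,mask):
    v,u=np.nonzero(mask&(d>0));K=cal['mtx'];M=cal['camera_from_world']
    z=d[v,u];c=np.c_[(u-K[0,2])/K[0,0]*z,-(v-K[1,2])/K[1,1]*z,-z]
    return (c-M[:3,3])@M[:3,:3]
def proj(cal,P,fish=False):
    K=cal['mtx'];M=cal['camera_from_world'];c=M[:3,:3]@np.asarray(P,float)+M[:3,3]
    a=np.array([c[0],-c[1],-c[2]])
    if fish:
        r=np.arctan2(np.hypot(a[0],a[1]),a[2]);k=r/np.hypot(a[0],a[1]);return K[0,0]*a[0]*k+K[0,2],K[1,1]*a[1]*k+K[1,2]
    return K[0,0]*a[0]/a[2]+K[0,2],K[1,1]*a[1]/a[2]+K[1,2]
def hsv(p): return cv2.cvtColor(p,cv2.COLOR_RGB2HSV)
rng={'green':((50,100,40),(80,255,255)),'orange':((5,200,120),(15,255,255)),'yellow':((25,200,150),(35,255,255)),'blue':((105,150,60),(120,255,255)),'red':((0,200,100),(3,255,255))}
def blobs(p,name,amin=20):
    m=cv2.inRange(hsv(p),*[np.array(x) for x in rng[name]])
    n,l,s,c=cv2.connectedComponentsWithStats(m)
    return [(s[i],c[i],l==i) for i in range(1,n) if s[i,4]>=amin]
E
python3 - <<'E'
from h import *
np.set_printoptions(precision=1,suppress=True)
for n in("scene","side"):
    p=cv2.imread(f"pics/{n}0.png")[:,:,::-1].copy();d=np.load(f"pics/{n}0.npy");cal=env.get_calibration(n)
    print(n)
    for k in rng:
        for s,c,m in blobs(p,k):
            P=cloud(cal,d,m)
            if len(P): print(k,s,c,np.median(P,0),P.min(0),P.max(0))
    # white stand top / grey cloud
    P=cloud(cal,d,np.ones_like(d,bool)); 
    import json
    def box(lo,hi): 
        return P[((P>lo)&(P<hi)).all(1)]
    np.save(f"pics/{n}P.npy",P)
cs=env.get_calibration("scene");cd=env.get_calibration("side")
for nm,a,b in(("green",(282,170),(397,155)),("knob",(456.5,284),(331,351))):
    print(nm,two(ray(cs,*a),ray(cd,*b)))
E
```

```text
scene
green [276 159  11  22 193] [281.4 169.4] [ 418.  -290.   105.8] [ 233.7 -533.1   -5. ] [ 426.7 -282.3  133.1]
orange [245  79  13   5  51] [251.7  81.2] [  32.5 -963.8  111.4] [  -2.7 -992.8  106.4] [  49.1 -943.4  125. ]
orange [230  86  17   5  60] [237.9  88.1] [ 119.  -935.4  110.8] [  80.1 -961.7  104.8] [ 139.6 -915.1  122.7]
orange [255  86  11   6  47] [260.3  88.3] [  56.1 -870.3  111.3] [  42.8 -914.2  106.8] [  73.8 -851.6  124.2]
orange [255 173  10  18 118] [259.8 181.8] [ 496.3 -282.9  102.3] [ 482.8 -297.6   79.8] [ 501.3 -278.2  128.1]
orange [211 189   8  17  97] [214.8 196.6] [ 616.  -306.6   97.3] [ 609.8 -314.6   71. ] [ 623.1 -300.7  119.6]
orange [198 223  24  17 242] [208.2 231.1] [ 708.8 -188.3   92.8] [ 681.8 -212.6   79.3] [ 726.7 -170.4  109.1]
yellow [450 277  13  11 107] [456.6 281.7] [461.3 297.9 100.7] [448.3 284.   90.4] [469.4 306.6 107.6]
yellow [528 281  13  12 111] [533.9 286.2] [365.6 403.4 100. ] [352.8 390.9  91.2] [372.9 412.5 105.7]
blue [ 147  104   71   40 1471] [186.3 123.4] [ 366.8 -885.1   52.6] [  165.7 -1089.     -3. ] [ 431.1 -8
[... 948 characters left out ...]
80.9   -5.8] [604.2  36.2 134.1]
blue [ 244  207   39   59 1342] [263.6 238.1] [663.2  56.4  82.7] [ 628.6 -137.6   -3.8] [757.2  85.3  90.5]
blue [326 420  43  34 857] [344.5 438.8] [406.8 418.8  23.8] [354.2 377.   -4.6] [438.2 441.4  29.1]
blue [349 420  13   6  48] [354.6 421.9] [386.5 383.3  24. ] [375.6 369.6  -2.2] [396.2 391.1  27.5]
red [539  37   5   7  20] [541.5  40. ] [  26.6 -963.   146.6] [  20.7 -970.5  139.1] [  31.3 -950.3  155.5]
red [534  50   7   8  32] [537.6  53.2] [  45.2 -864.6  148.6] [  34.7 -874.6  135.2] [  53.3 -856.   157.5]
green (array([ 410. , -299.8,  102.7]), np.float64(1.7945924310402934))
knob (array([453.6, 292.2,  89.9]), np.float64(3.984703673525483))
```

```bash
python3 - <<'E'
import cv2
a=cv2.imread("pics/scene0.png")[150:330,190:370];b=cv2.imread("pics/side0.png")[120:290,230:420]
cv2.imwrite("pics/c1.png",cv2.resize(a,None,fx=3.3,fy=3.3,interpolation=2));cv2.imwrite("pics/c2.png",cv2.resize(b,None,fx=3.3,fy=3.3,interpolation=2))
E
```

```text
(no output)
```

View pics/c1.png

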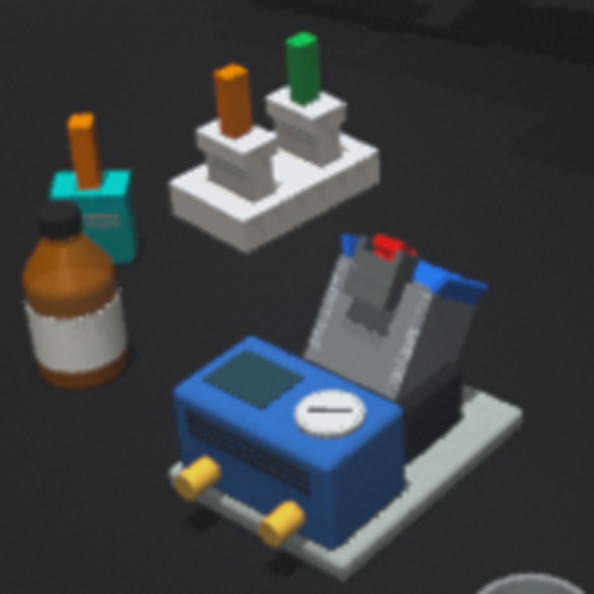

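View pics/c2.png

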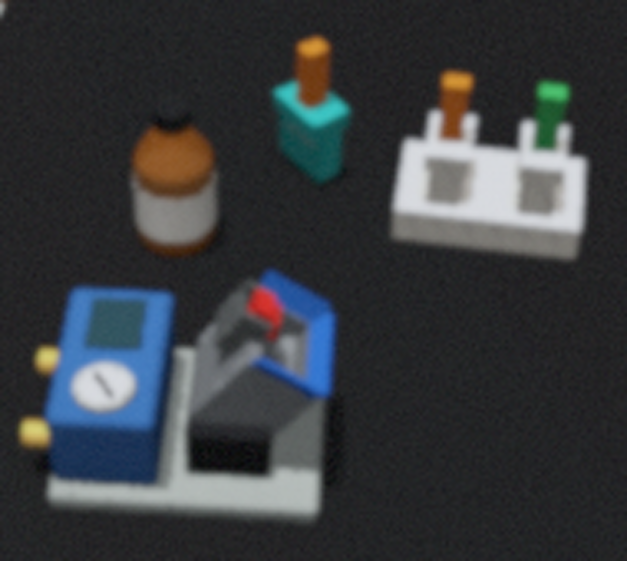

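The crops confirm the choice: the fresh (green) cartridge sits in the well nearer the robot, and the dock slot opens toward the robot. Next I'll fit the stand and dock poses from the clouds.

```bash
python3 - <<'E'
from h import *
np.set_printoptions(precision=1,suppress=True)
for n in("scene","side"):
    P=np.load(f"pics/{n}P.npy");p=cv2.imread(f"pics/{n}0.png");d=np.load(f"pics/{n}0.npy");col=p[d>0]
    def box(lo,hi,c=None):
        m=((P>lo)&(P<hi)).all(1)
        if c is not None: m&=c
        return P[m]
    def rect(Q,nm):
        r=cv2.minAreaRect(Q[:,:2].astype(np.float32));print(n,nm,len(Q),r,np.median(Q,0), 'ptile',np.percentile(Q,[2,98],axis=0).ravel())
    def fit(Q):  # plane z
        A=np.c_[Q[:,:2],np.ones(len(Q))];return np.linalg.lstsq(A,Q[:,2],rcond=None)[0]
    g=box((350,-420,-10),(560,-200,8));print('bench',np.median(g[:,2]))
    white=col.min(1)>110
    rect(box((350,-400,24),(570,-200,36),white),'standtop')
    for nm,c,(lo,hi) in (('green',(col[:,1]>col[:,2]*1.6)&(col[:,1]>col[:,0]*1.3),((380,-330,75),(450,-250,126))),('orange',(col[:,2]>col[:,0]*2),((460,-330,75),(530,-250,126)))):
        rect(box(lo,hi,c),nm)
        rect(box(np.array(lo)+[0,0,43],np.array(hi)+[0,0,6],c),nm+'top')
    rect(box((560,-120,80),(800,140,92),(col[:,0]>col[:,2]*1.2)),'bluebox')
    rect(box((480,-120,4),(800,140,20),(col.min(1)>90)),'pedestal')
    rect(box((480,-120,60),(600,100,150),(col[:,2]>col[:,0]*2)),'redtab')
    rect(box((350,200,19),(550,330,32),(col[:,0]>60)&(abs(col[:,0].astype(int)-col[:,2])<25)),'valve')
    rect(box((350,200,5),(550,380,22),(col[:,2]>col[:,0]*1.7)),'stubs')
    rect(box((420,250,85),(500,330,115),(col[:,2]>col[:,0]*2)),'knob')
    rect(box((600,-260,20),(780,-130,140)),'bottle')
    rect(box((600,200,20),(850,400,100)),'beaker')
E
```

```text
bench -0.3658948100959488
scene standtop 562 ((451.78277587890625, -291.28045654296875), (153.5762481689453, 97.40028381347656), 6.033578872680664) [ 468.2 -268.6   29. ] ptile [ 378.7 -330.1   24.9  528.1 -243.4   32.6]
scene green 150 ((418.5350036621094, -289.685302734375), (20.894079208374023, 25.448596954345703), 53.48856735229492) [ 420.2 -289.3  103.5] ptile [ 403.5 -302.9   79.9  426.  -284.1  124.9]
scene greentop 53 ((415.2015686035156, -293.7419738769531), (24.727371215820312, 18.41100311279297), 11.814227104187012) [ 417.2 -290.7  126.8] ptile [ 403.4 -301.7  118.4  425.4 -284.9  131. ]
scene orange 221 ((491.8314208984375, -287.1236877441406), (36.107017517089844, 60.72224044799805), 14.928213119506836) [ 494.1 -282.8   94.5] ptile [ 474.  -310.4   75.1  508.  -260.3  124.5]
scene orangetop 59 ((488.14453125, -289.9997253417969), (23.271305084228516, 19.35400390625), 5.464744567871094) [ 491.4 -285.3  126.6] ptile [ 479.1 -298.3  119.1  500.  -280.6  130.2]
scene bluebox 1252 ((676.2591552734375, 18.195960998535156), (75.86148834228516, 130.37330627441406), 10.3854990005
[... 3083 characters left out ...]
75, 327.3362731933594), (56.727195739746094, 170.801513671875), 43.24447250366211) [474.5 346.6  17.9] ptile [400.5 253.2  10.4 510.8 378.3  21.3]
side knob 152 ((454.7486877441406, 293.2601013183594), (24.358701705932617, 21.602983474731445), 25.827970504760742) [454.7 295.7 101.5] ptile [444.1 282.8  91.  466.2 303.8 107.4]
side bottle 842 ((694.9541015625, -196.35714721679688), (63.82084655761719, 51.231197357177734), 0.6091236472129822) [ 689.4 -186.3   78.9] ptile [ 664.3 -215.3   22.8  722.1 -172.9  130.5]
side beaker 1191 ((701.9098510742188, 253.33180236816406), (67.18684387207031, 67.20903015136719), 14.990046501159668) [703.3 250.   64.4] ptile [670.4 222.9  22.7 732.  285.3  91. ]
```

```bash
cat > mv.py <<'E'
import numpy as np,json,os
from scipy.spatial.transform import Rotation as Ro
F='cmd.json'
if not os.path.exists(F):
    json.dump(dict(p=[207.827,-536.147,189.576],R=Ro.from_euler('xyz',[180,90,111.188],degrees=True).as_matrix().tolist()),open(F,'w'))
def cur():
    c=json.load(open(F));return np.array(c['p']),np.array(c['R'])
def row(p,R,nd=3):
    p0,R0=cur()
    s=R0.T@(np.asarray(p)-p0)/100;w=Ro.from_matrix(R0.T@R).as_rotvec()/(2*np.pi)
    return np.round(np.r_[s,w],4 if nd==3 else nd)
def apply(r):
    "call after the final row r has been sent"
    p0,R0=cur();r=np.array(r,float)
    p=p0+R0@(r[:3]*100);R=R0@Ro.from_rotvec(r[3:]*2*np.pi).as_matrix()
    json.dump(dict(p=p.tolist(),R=R.tolist()),open(F,'w'));return p
def tool(yaw,tilt=0):
    """tool x = down tilted 'tilt' rad forward along yaw; tool z = -y of that frame"""
    c=Ro.from_euler('z',yaw,degrees=True).as_matrix()
    x=c@[np.sin(tilt),0,-np.cos(tilt)];z=c@[0,-1,0];return np.c_[x,np.cross(z,x),z]
def slotR(yaw,t=.61):
    c=Ro.from_euler('z',yaw,degrees=True).as_matrix()
    z=c@[-np.sin(t),0,np.cos(t)];y=c@[0,1,0];return np.c_[np.cross(y,z),y,z]
E
python3 - <<'E'
from mv import *
np.set_printoptions(precision=4,suppress=True)
p0,R0=cur();print(R0)
S=slotR(10.2);o=np.array([593,1.5,52]);print(S)
tgt=o+S@[0,0,92+130];print(tgt);print(row(tgt,tool(10.2,.61)))
print(row([414,-296,240],tool(5)))
E
```

```text
[[ 0.      0.9324  0.3614]
 [ 0.      0.3614 -0.9324]
 [-1.      0.     -0.    ]]
[[ 0.8067 -0.1771 -0.5638]
 [ 0.1451  0.9842 -0.1014]
 [ 0.5729  0.      0.8196]]
[467.8334 -21.021  233.9619]
[-0.4439  4.2861 -3.8633  0.0296 -0.0093  0.0968]
[-0.5042  2.7903 -1.494   0.045  -0.     -0.    ]
```

>>> {"method": "send_rows", "body": {"commands": [[[-0.25, 0.5, -0.25, 0.0225, 0, 0], [-0.5, 0.99, -0.5, 0.045, 0, 0], [-0.5, 0.99, -0.5, 0.045, 0, 0]]], "jaw": -1}}

```text
time_s: 0.52
ee_pos: [284.4, -452.4, 241.7]
ee_rot: [36.3, 89.8, -48.5]
force: [0.3, -0.2, -0.3]
gripper_width: 91.1
```

```bash
python3 - <<'E'
from mv import *
print(apply([-0.5,0.99,-0.5,0.045,0,0]))
print(row([414,-296,240],tool(5)))
from workcell import env
s=env.state();print(s['time_s'],s['ee_pos'],s['ee_rot'],s['qpos'])
c=env.get_calibration('wrist')['camera_from_world'];C=-c[:3,:3].T@c[:3,3]
p=Ro.from_euler('xyz',s['ee_rot'],degrees=True).as_matrix()
print('cam in tool',p.T@(C-s['ee_pos']),p.T@(-c[2,:3]))
E
```

```text
[ 282.06308757 -453.74552366  239.576     ]
[-0.0042  1.4515 -1.4568 -0.     -0.     -0.    ]
0.525 [ 284.40436489 -452.44099322  241.65045422] [ 36.30881082  89.7721622  -48.4551985 ] [-5.91079771e+01  1.28309247e+01  8.97767960e+01  4.31959762e-02
  7.71683717e+01  2.56465213e+01]
cam in tool [-195.96499568   74.03108196   -2.08058144] [ 9.64473921e-01 -2.64177499e-01 -5.51800645e-04]
```

>>> {"method": "send_rows", "body": {"commands": [[[0, 0.36, -0.36, 0, 0, 0], [0, 0.725, -0.73, 0, 0, 0], [0, 0.725, -0.73, 0, 0, 0]]]}}

```text
time_s: 0.9
ee_pos: [348.6, -373.2, 238.8]
ee_rot: [-142.5, 89.9, 132.8]
force: [-1.1, 0.1, 0.9]
gripper_width: 91.6
```

>>> {"method": "send_rows", "body": {"commands": [[[0, 0.36, -0.36, 0, 0, 0], [0, 0.725, -0.73, 0, 0, 0], [0, 0.725, -0.73, 0, 0, 0], [0, 0.725, -0.73, 0, 0, 0]]]}}

```text
time_s: 1.4
ee_pos: [412.9, -297.0, 239.0]
ee_rot: [-72.1, 89.9, -157.2]
force: [0.2, -0.6, 0.0]
gripper_width: 91.5
```

```bash
python3 - <<'E'
from mv import *
apply([0,.725,-.73,0,0,0]);print(apply([0,.725,-.73,0,0,0]))
from h import *
s=env.state();c=env.get_calibration('wrist');np.save('pics/w1cal.npy',c,allow_pickle=True)
p,d=env.grab_frame('wrist');cv2.imwrite('pics/w1.png',p[:,:,::-1]);np.save('pics/w1.npy',d)
print(s['time_s'],s['ee_pos'],s['qpos'])
E
```

```text
[ 413.81968608 -295.69110661  239.576     ]
1.4 [ 412.91410153 -297.02639323  239.01484998] [-3.69666150e+01  1.06651745e+01  9.29711095e+01 -8.41834832e-02
  7.64113413e+01  4.80852789e+01]
```

View pics/w1.png

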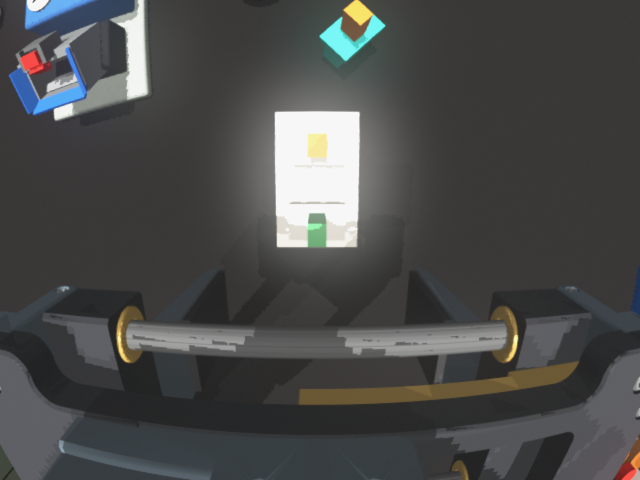

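The wrist view shows the white stand squared up in the image (columns 275–358), with the green fin at (317,230), the orange fin at (317,146), the turquoise look-alike at (352,32) and the dock at the upper left.

```bash
python3 - <<'E'
from h import *
np.set_printoptions(precision=1,suppress=True)
p=cv2.imread('pics/w1.png')[:,:,::-1].copy();d=np.load('pics/w1.npy');c=np.load('pics/w1cal.npy',allow_pickle=True).item()
b=p[195:260,270:365]
cv2.imwrite('pics/w1c.png',cv2.resize(b[:,:,::-1],None,fx=8,fy=8,interpolation=0))
R=c['camera_from_world'][:3,:3];t=c['camera_from_world'][:3,3]
def cl(mask):
    v,u=np.nonzero(mask&(d>0));K=c['mtx'];x=(u-K[0,2])/K[0,0];y=(v-K[1,2])/K[1,1];r=np.hypot(x,y);s=np.sinc(r/np.pi)
    D=np.c_[x*s,-y*s,-np.cos(r)]; P=D*(d[v,u]/np.cos(r))[:,None];return (P-t)@R
h=hsv(p)
g=(h[...,0]>50)&(h[...,0]<80)&(h[...,1]>90);G=cl(g);
T=G[G[:,2]>125];print('greentop',len(T),cv2.minAreaRect(T[:,:2].astype('f4')),np.median(T,0),(T.min(0)+T.max(0))/2)
w=(p.min(2)>150);w[:100]=0;w[260:]=0;W=cl(w);W=W[(W[:,2]>22)&(W[:,2]<38)];print('stand',len(W),cv2.minAreaRect(W[:,:2].astype('f4')))
o=(h[...,0]>5)&(h[...,0]<28)&(h[...,1]>60);o[:100]=0;o[200:]=0;O=cl(o);O=O[O[:,2]>118];print('orange',len(O),(cv2.minAreaRect(O[:,:2].astype('f4'))),np.median(O,0)) if len(O) else 0
for nm,(u0,u1,v0,v1) in (('dock',(0,155,0,125)),):
    m=np.zeros_like(d,bool);m[v0:v1,u0:u1]=1
    bl=m&(h[...,0]>100)&(h[...,0]<125)&(h[...,1]>150);B=cl(bl);print('blue',B.min(0),B.max(0))
    r=m&(((h[...,0]<5)|(h[...,0]>175))&(h[...,1]>150));Q=cl(r);print('red',len(Q),Q.min(0),Q.max(0),np.median(Q,0))
# stand corners by rays z=30
for uv in((275,112),(358.5,112),(276.5,247),(357,247)): print(uv,onz(c,*uv,30,True))
E
```

```text
greentop 147 ((414.53472900390625, -294.1859436035156), (18.825952529907227, 12.831835746765137), 8.150636672973633) [ 409.3 -293.1  130.8] [ 414.5 -294.4  131. ]
stand 6598 ((451.63848876953125, -291.32965087890625), (149.72216796875, 90.65380859375), 4.813182830810547)
orange 325 ((488.49542236328125, -288.5796203613281), (18.88348388671875, 14.635007858276367), 5.02410364151001) [ 486.1 -290.5  130.7]
blue [519.3 -51.   -0.2] [659.1 176.7 134.5]
red 404 [559.2 -13.9 112.5] [583.4  27.5 148.8] [567.2  -4.4 140.9]
(275, 112) [ 522.2 -240.5   30. ]
(358.5, 112) [ 530.  -329.9   30. ]
(276.5, 247) [ 372.3 -252.7   30. ]
(357, 247) [ 380.2 -343.6   30. ]
```

View pics/w1c.png

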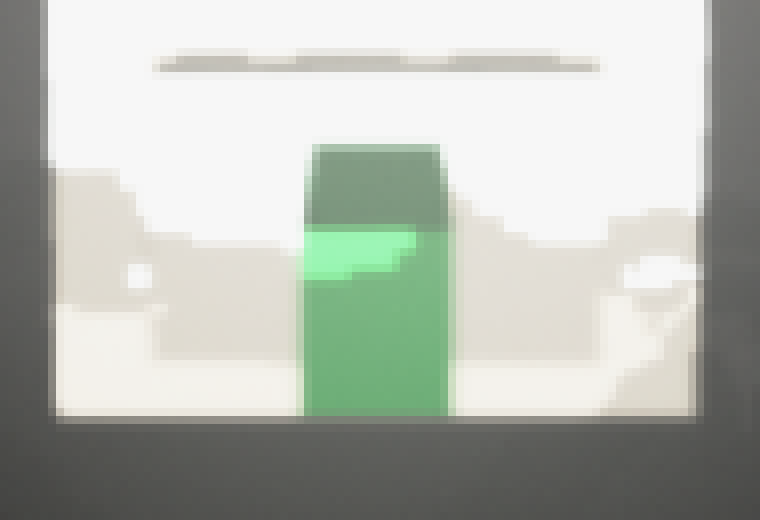

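```bash
python3 - <<'E'
from mv import *
print(row([414.4,-294.5,150],tool(4.8)),row([414.4,-294.5,101],tool(4.8)))
from workcell import env;s=env.state();print(s['ee_pos'],s['time_s'])
E
```

```text
[ 8.958e-01  6.800e-03 -1.140e-02  5.000e-04 -0.000e+00 -0.000e+00] [ 1.3858e+00  6.8000e-03 -1.1400e-02  5.0000e-04 -0.0000e+00 -0.0000e+00]
[ 412.7685939  -297.17410585  239.14590582] 1.45
```

>>> {"method": "send_rows", "body": {"commands": [[[0.45, 0.007, -0.011, 0.0005, 0, 0], [0.896, 0.007, -0.011, 0.0005, 0, 0], [0.896, 0.007, -0.011, 0.0005, 0, 0], [0.896, 0.007, -0.011, 0.0005, 0, 0]]]}}

```text
time_s: 1.95
ee_pos: [414.9, -296.1, 151.5]
ee_rot: [43.0, 89.8, -42.2]
force: [-0.4, 0.2, 1.2]
gripper_width: 90.8
```

```bash
python3 - <<'E'
from mv import *
print(apply([0.896, 0.007, -0.011, 0.0005, 0, 0]))
from h import *
s=env.state();c=env.get_calibration('wrist');np.save('pics/w2cal.npy',c,allow_pickle=True)
p,d=env.grab_frame('wrist');cv2.imwrite('pics/w2.png',p[:,:,::-1]);np.save('pics/w2.npy',d)
print(s['ee_pos'],s['ee_rot'])
R,t=c['camera_from_world'][:3,:3],c['camera_from_world'][:3,3]
print(-R.T@t, R)
E
```

```text
[ 414.42139332 -294.53440942  149.976     ]
[ 414.89295877 -296.13094818  151.49435738] [ 43.03801511  89.8409452  -42.2328338 ]
[ 488.07154674 -287.60528546  347.5572239 ] [[ 0.08228726 -0.99660766  0.00140532]
 [ 0.96170901  0.07903572 -0.26242931]
 [ 0.26142799  0.02294609  0.9649502 ]]
```

View pics/w2.png

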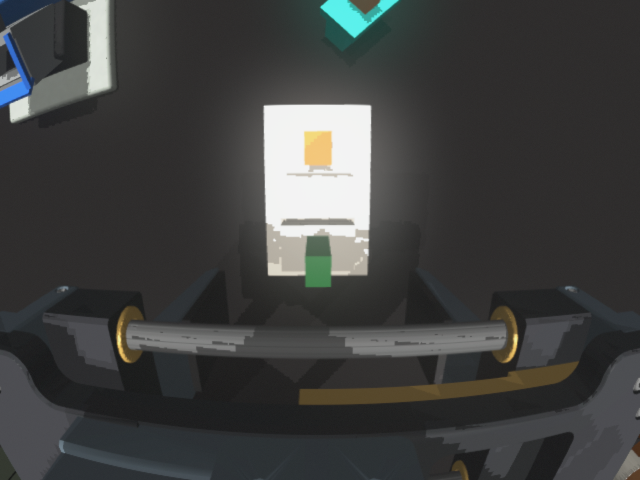

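The fin is centred between the fingers, at (318,250). Descending and gripping.

>>> {"method": "send_rows", "body": {"commands": [[[0.25, 0, 0, 0, 0, 0], [0.49, 0, 0, 0, 0, 0], [0.49, 0, 0, 0, 0, 0], [0.49, 0, 0, 0, 0, 0]]]}}

```text
time_s: 2.5
ee_pos: [415.6, -295.5, 102.8]
ee_rot: [47.1, 89.8, -38.1]
force: [0.8, 0.7, 0.4]
gripper_width: 91.2
```

>>> {"method": "send_rows", "body": {"commands": [[[0, 0, 0, 0, 0, 0], [0, 0, 0, 0, 0, 0], [0, 0, 0, 0, 0, 0], [0, 0, 0, 0, 0, 0], [0, 0, 0, 0, 0, 0]]], "jaw": 1, "force": 40}}

```text
time_s: 3.12
ee_pos: [414.4, -294.5, 100.9]
ee_rot: [-80.2, 90.0, -165.4]
force: [-0.7, 0.5, 0.9]
gripper_width: 44.0
```

>>> {"method": "send_rows", "body": {"commands": [[[0, 0, 0, 0, 0, 0], [0, 0, 0, 0, 0, 0], [0, 0, 0, 0, 0, 0], [0, 0, 0, 0, 0, 0], [0, 0, 0, 0, 0, 0], [0, 0, 0, 0, 0, 0]]]}}

```text
time_s: 3.88
ee_pos: [414.4, -294.6, 101.0]
ee_rot: [20.8, 90.0, -64.4]
force: [0.6, -0.4, -0.2]
gripper_width: 15.2
```

>>> {"method": "send_rows", "body": {"commands": [[[0, 0, 0, 0, 0, 0], [-0.1, 0, 0, 0, 0, 0], [-0.25, 0, 0, 0, 0, 0], [-0.5, 0, 0, 0, 0, 0], [-0.75, 0, 0, 0, 0, 0], [-1, 0, 0, 0, 0, 0], [-1, 0, 0, 0, 0, 0], [-1, 0, 0, 0, 0, 0]]]}}

```text
time_s: 4.88
ee_pos: [413.9, -294.2, 200.4]
ee_rot: [-129.1, 89.9, 145.7]
force: [-0.1, -0.7, -1.8]
gripper_width: 14.9
```

```bash
python3 - <<'E'
from mv import *
apply([0.49,0,0,0,0,0]);print(apply([-1,0,0,0,0,0]))
from h import *
for n in('scene','wrist'):
    p,d=env.grab_frame(n);cv2.imwrite(f'pics/{n}3.png',p[:,:,::-1]);np.save(f'pics/{n}3.npy',d)
s=env.state();print(s['ee_pos'],s['qpos'])
S=slotR(10.2);o=np.array([593,1.5,52])
for h in(92+130,):
    t=o+S@[0,0,h];print(t,row(t,tool(10.2,.61)))
E
```

```text
[ 414.42139332 -294.53440942  200.976     ]
[ 413.7374834  -294.02499002  199.8444616 ] [-3.66958938e+01  1.19125191e+01  9.70667791e+01 -3.11369894e-03
  7.11560461e+01  4.84978134e+01]
[467.83337232 -21.02103096 233.96185996] [-0.3299  0.7615 -2.6807 -0.0145  0.0046  0.097 ]
```

View pics/scene3.png

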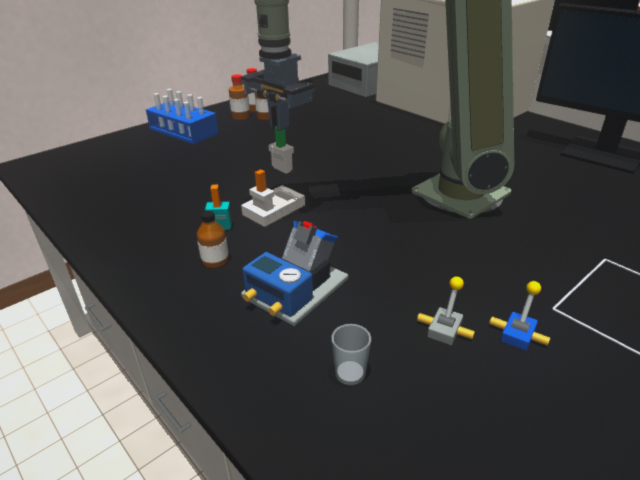

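View pics/wrist3.png

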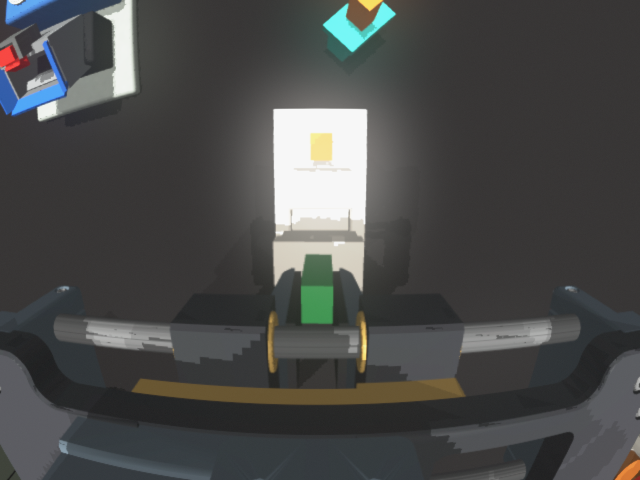

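The scene view shows the fresh cartridge lifted clear, with the spent one still in the stand. Moving toward the dock while tilting.

>>> {"method": "send_rows", "body": {"commands": [[[-0.05, 0.05, -0.2, -0.0029, 0.0009, 0.0194], [-0.1, 0.1, -0.4, -0.0058, 0.0018, 0.0388], [-0.15, 0.15, -0.6, -0.0087, 0.0028, 0.0582], [-0.2, 0.2, -0.8, -0.0116, 0.0037, 0.0776], [-0.25, 0.25, -0.98, -0.0145, 0.0046, 0.097], [-0.25, 0.25, -0.98, -0.0145, 0.0046, 0.097]]]}}

```text
time_s: 5.72
ee_pos: [428.7, -193.5, 223.8]
ee_rot: [90.4, 55.3, 10.4]
force: [0.6, -1.4, -1.3]
gripper_width: 14.9
```

```bash
python3 - <<'E'
from mv import *
print(apply([-0.25, 0.25, -0.98, -0.0145, 0.0046, 0.097]))
S=slotR(10.2);o=np.array([593,1.5,52])
t=o+S@[0,0,222];print(t,row(t,tool(10.2,.61)))
E
```

```text
[ 431.11935851 -194.78383068  225.976     ]
[467.83337232 -21.02103096 233.96185996] [ 0.3181  0.594  -1.6452 -0.     -0.      0.    ]
```

>>> {"method": "send_rows", "body": {"commands": [[[0, 0.15, -0.4, 0, 0, 0], [0, 0.3, -0.8, 0, 0, 0], [0, 0.3, -0.85, 0, 0, 0], [0, 0.3, -0.85, 0, 0, 0]]]}}

```text
time_s: 6.22
ee_pos: [440.8, -107.1, 243.2]
ee_rot: [89.9, 55.1, 10.2]
force: [-0.4, 0.2, -1.9]
gripper_width: 14.9
```

>>> {"method": "send_rows", "body": {"commands": [[[0.1, 0.1, -0.3, 0, 0, 0], [0.1, 0.2, -0.6, 0, 0, 0], [0.1, 0.294, -0.795, 0, 0, 0], [0.1, 0.294, -0.795, 0, 0, 0], [0.1, 0.294, -0.795, 0, 0, 0]]]}}

```text
time_s: 6.85
ee_pos: [455.7, -24.3, 251.3]
ee_rot: [90.0, 55.1, 10.1]
force: [0.6, 0.2, -1.5]
gripper_width: 15.1
```

```bash
python3 - <<'E'
from mv import *
apply([0,.3,-.85,0,0,0]);print(apply([0.1,0.294,-.795,0,0,0]))
from h import *
s=env.state();c=env.get_calibration('wrist');np.save('pics/w4cal.npy',c,allow_pickle=True)
for n in('wrist','scene','side'):
    p,d=env.grab_frame(n);cv2.imwrite(f'pics/{n}4.png',p[:,:,::-1]);np.save(f'pics/{n}4.npy',d)
print(s['ee_pos'],s['ee_rot'],s['qpos'],s['force'])
s=env.state();print(s['ee_pos'],s['ee_rot'],s['time_s'])
E
```

```text
[455.54752465 -23.25252985 251.83886009]
[455.726297   -24.31180728 251.27037278] [90.00504155 55.12348158 10.13877424] [-15.99066583 -11.72588145 122.74453991  23.40951766  39.33408756
  49.57027191] [ 0.61841482  0.19806899 -1.52668676]
[455.53328103 -24.36180197 251.38976148] [90.02964511 55.10134247 10.11121658] 7.0
```

View pics/wrist4.png

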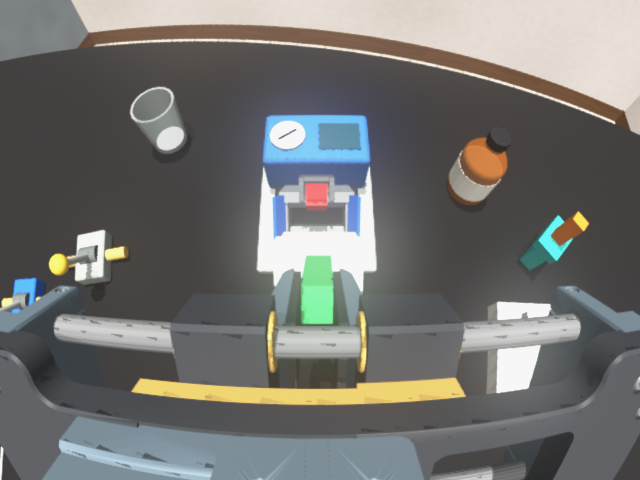

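View pics/side4.png

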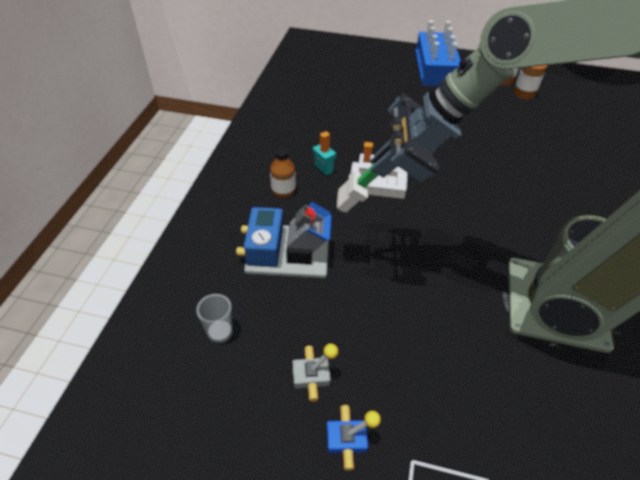

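View pics/scene4.png

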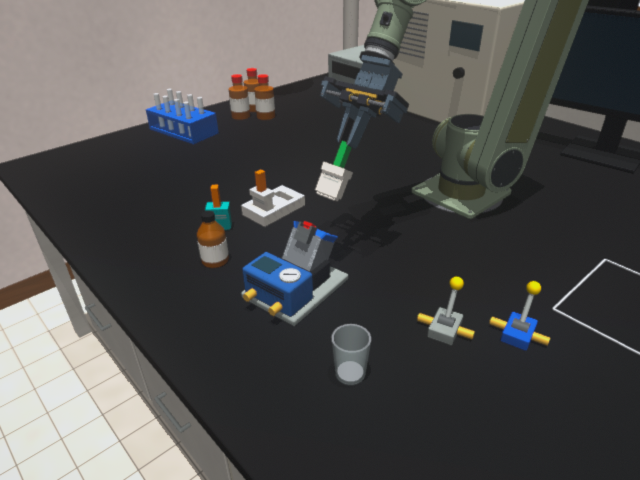

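The wrist view shows the dock squared up: blue box at columns 264–369, red tab at (316,194), slot between the blue lips at columns 279 and 354, and fin at column 317. Next I'll measure the slot plane from the wrist depth.

```bash
python3 - <<'E'
from h import *
from mv import *
np.set_printoptions(precision=1,suppress=True)
p=cv2.imread('pics/wrist4.png')[:,:,::-1].copy();d=np.load('pics/wrist4.npy');c=np.load('pics/w4cal.npy',allow_pickle=True).item()
M=c['camera_from_world'];R,t=M[:3,:3],M[:3,3]
def cl(mask):
    v,u=np.nonzero(mask&(d>0));K=c['mtx'];x=(u-K[0,2])/K[0,0];y=(v-K[1,2])/K[1,1];r=np.hypot(x,y);s=np.sinc(r/np.pi)
    P=np.c_[x*s,-y*s,-np.cos(r)]*(d[v,u]/np.cos(r))[:,None];return (P-t)@R,np.c_[u,v]
h=hsv(p);m=np.zeros_like(d,bool);m[100:275,250:385]=1
A,uv=cl(m);print('n',len(A),'bench',np.median(cl(np.pad(np.ones((40,40),bool),((200,240),(400,200))))[0],0))
col=p[uv[:,1],uv[:,0]].astype(int)
bl=(col[:,2]>1.6*col[:,0])
def rect(Q,n): r=cv2.minAreaRect(Q[:,:2].astype('f4'));print(n,len(Q),r,np.median(Q[:,2]));return r
rect(A[bl&(abs(A[:,2]-86)<4)],'bluebox top')
# box incl. dial
q=A[(abs(A[:,2]-86)<4)&(A[:,0]>630)];rect(q,'boxtop all')
q=A[(A[:,2]>7)&(A[:,2]<19)&(col.min(1)>90)];rect(q,'pedestal')
S=slotR(10.2);o=np.array([593,1.5,52]);B=(A-o)@S
lip=bl&(A[:,0]<600)
print('lips in slot frame',[ (np.median(B[lip&sel],0),B[lip&sel].min(0),B[lip&sel].max(0)) for sel in (B[:,1]<0,B[:,1]>0)])
red=(col[:,0]>2*col[:,1])&(col[:,0]>2*col[:,2]);print('red',B[red].min(0),B[red].max(0),np.median(B[red],0))
# y extents of things by z
for z0 in(40,50,58,66,72,76,80,84):
    s=(abs(B[:,2]-z0)<2)&(abs(B[:,0])<12);print(z0,s.sum(),np.sort(B[s][:,1])[[0,-1]] if s.sum() else '', [B[s&(B[:,1]<0)][:,1].max() if (s&(B[:,1]<0)).any() else 0, B[s&(B[:,1]>0)][:,1].min() if (s&(B[:,1]>0)).any() else 0])
np.save('pics/dockB.npy',np.c_[B,col,uv])
cv2.imwrite('pics/w4c.png',cv2.resize(p[100:280,250:385,::-1],None,fx=4,fy=3.3,interpolation=2))
# residual in z ranges for side view
im=np.zeros((400,600,3),np.uint8)
for b,cc in zip(B,col):
    x=int(300+b[0]*2.5);z=int(300-b[2]*2.5)
    if 0<=x<600 and 0<=z<400 and abs(b[1])<26: im[z,x]=cc[::-1]
im2=np.zeros((400,600,3),np.uint8)
for b,cc in zip(B,col):
    x=int(300+b[1]*2.5);z=int(300-b[0]*2.5)
    if 0<=x<600 and 0<=z<400 and b[2]>40: im2[z,x]=cc[::-1]
cv2.imwrite('pics/w4s.png',im);cv2.imwrite('pics/w4t.png',im2)
E
```

```text
n 23527 bench [ 629.  -134.4    0.8]
bluebox top 4103 ((675.1747436523438, 17.772361755371094), (74.29727172851562, 129.63763427734375), 10.00776481628418) 86.87603769796108
boxtop all 4290 ((675.0447998046875, 17.91661834716797), (74.2770767211914, 130.08139038085938), 9.87501049041748) 86.92097062082487
pedestal 2460 ((602.0659790039062, 4.909584045410156), (150.49310302734375, 150.9554443359375), 10.070880889892578) 16.68113713653406
lips in slot frame [(array([  9. , -36.1,  74.9]), array([-11.1, -41.4,  65.2]), array([ 27.3, -30.8,  81.9])), (array([ 8.1, 39. , 75.2]), array([-12.3,  33.4,  64.4]), array([27.2, 44.4, 82.3]))]
red [22.3 -7.9 81.9] [40.4 10.3 90.8] [32.6  0.6 88.5]
40 9 [-22.1  15.7] [np.float64(-1.56908329905819), np.float64(3.8947979285968763)]
50 24 [-28.5  31.7] [np.float64(-28.479721982986952), np.float64(30.46140468960802)]
58 7 [-28.5 -28.4] [np.float64(-28.422700685482095), 0]
66 142 [-32.2  35.2] [np.float64(-28.94813741898453), np.float64(30.353671686085935)]
72 134 [-35.8  39. ] [np.float64(-31.984479560075496), np.float64(34.97888365636799)]
76 106 [-42.6  44.8] [np.float64(-35.34134190495787), np.float64(36.95300942230893)]
80 206 [-42.4  44.6] [np.float64(-36.94083527940267), np.float64(40.1097088172468)]
84 1 [41.9 41.9] [0, np.float64(41.90772436661131)]
```

View pics/w4c.png

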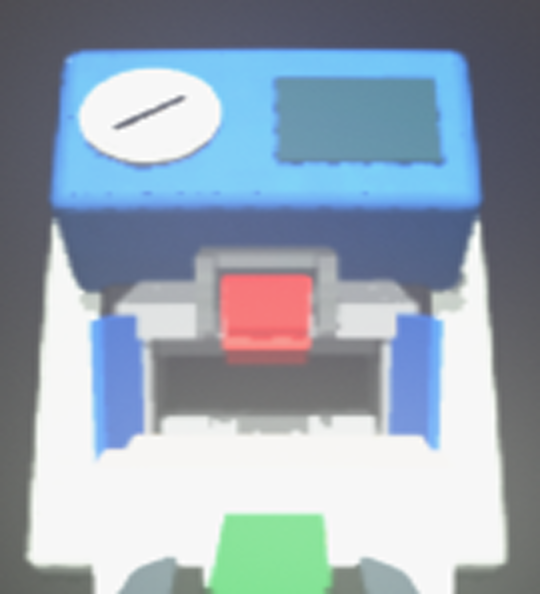

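View pics/w4s.png

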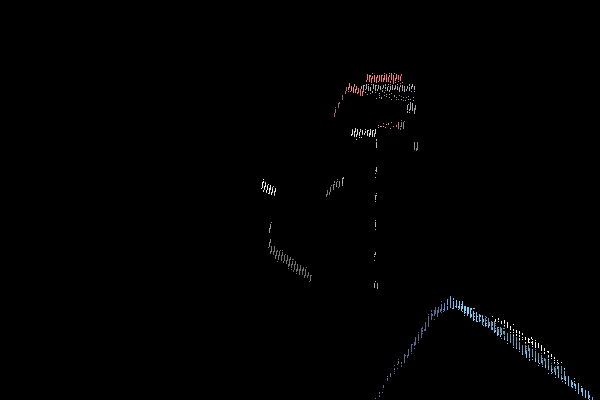

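View pics/w4t.png

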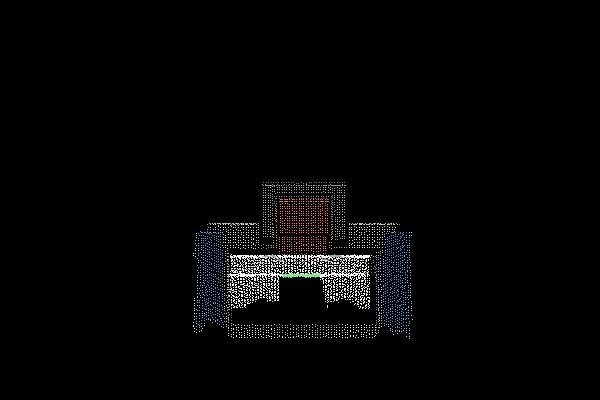

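```bash
python3 - <<'E'
import numpy as np
np.set_printoptions(precision=2,suppress=True)
D=np.load('pics/dockB.npy');B=D[:,:3];col=D[:,3:6]
def st(n,s,ax):
    q=np.sort(B[s][:,ax]);print(n,s.sum(),q[:3],q[-3:],np.median(q)) if s.sum() else print(n,0)
cart=(B[:,2]>100)
st('cart y',cart,1);st('cart x',cart,0);st('cart z',cart,2)
for z in range(100,240,10):
    s=cart&(abs(B[:,2]-z)<5)
    if s.sum()>3: print(z,s.sum(),B[s].min(0),B[s].max(0),col[s].mean(0))
st('near wall',(abs(B[:,1])<24)&(B[:,2]>12)&(B[:,2]<38)&(B[:,0]<0),0)
st('outer wall',(abs(B[:,1])<24)&(B[:,2]>10)&(B[:,2]<60)&(B[:,0]>25)&(B[:,0]<35),0)
st('housing x',(abs(B[:,1])<20)&(B[:,2]>78)&(B[:,2]<90),0)
st('housing y',(B[:,2]>80)&(B[:,2]<90)&(B[:,0]>30)&(B[:,0]<46)&(col.max(1)-col.min(1)<25),1)
st('lipz',(B[:,2]>60)&(B[:,2]<86)&(abs(B[:,1])>36),2)
s=(abs(B[:,1])<28)&(B[:,2]>50)&(B[:,2]<70)&(B[:,0]<-5);
for z in range(4,90,6):
    s=(abs(B[:,1]-1)<27)&(abs(B[:,2]-z)<3)&(B[:,0]<25)
    if s.sum(): print('z',z,s.sum(),np.percentile(B[s][:,0],[0,50,100]))
lip=(col[:,2]>1.6*col[:,0])&(B[:,2]>60)&(B[:,2]<90);
for sg in(-1,1):
    q=B[lip&(B[:,1]*sg>0)];print('lip',sg,q.min(0),q.max(0))
E
```

```text
cart y 3755 [-28.79 -28.38 -28.35] [27.94 27.97 28.42] -0.007767403554824661
cart x 3755 [-3.53 -3.44 -3.34] [18.   18.02 18.07] 10.192649177202243
cart z 3755 [157.34 157.48 157.58] [279.   279.03 279.39] 219.57355719791084
160 145 [  9.6  -28.79 157.34] [ 10.41  26.89 164.4 ] [245.26 244.66 243.05]
170 222 [  9.35 -28.38 165.57] [ 10.69  26.91 172.11] [246.91 245.94 243.98]
200 65 [ 16.85 -27.97 203.45] [ 17.29  27.56 204.99] [246.69 245.89 244.14]
210 280 [ 16.82 -27.77 205.05] [ 17.8   27.85 214.98] [246.97 245.99 244.11]
220 2377 [ -3.53 -28.03 215.12] [ 18.02  28.42 224.92] [244.7  246.53 245.02]
230 143 [  8.83  -7.57 225.13] [ 10.38   8.6  234.9 ] [147.08 229.6  162.28]
near wall 534 [-12.42 -12.4  -12.39] [-0.86 -0.84 -0.  ] -7.290163974121701
outer wall 36 [29.89 29.97 29.97] [30.49 30.52 30.52] 30.207126864390013
housing x 761 [15.53 15.55 15.55] [45.76 45.76 45.8 ] 31.64604311504136
housing y 197 [-14.74 -14.72 -14.7 ] [17.84 17.85 17.87] 13.000835950038455
lipz 658 [60.34 61.14 61.2 ] [81.91 82.17 82.26] 78.23109921086018
z 10 230 [-4.61  1.12  4.46]
z 16 381 [-11.79  -6.04   1.35]
z 22 131 [-12.42 -11.47  -6.84]
z 28 48 [-12.32 -11.92 -11.51]
z 40 67 [-12.46 -10.13  11.96]
z 46 409 [-15.34 -11.11  17.23]
z 52 1 [17.25 17.25 17.25]
z 64 71 [20.73 21.97 24.98]
z 70 45 [20.89 22.12 24.19]
z 76 37 [13.78 14.32 15.66]
z 82 133 [15.7  21.51 25.  ]
z 88 36 [19.59 20.59 24.57]
lip -1 [-11.1  -41.35  65.18] [ 27.29 -30.8   81.91]
lip 1 [-12.3   33.41  64.35] [27.18 44.39 82.26]
```

```bash
python3 - <<'E'
from mv import *
np.set_printoptions(precision=3,suppress=True)
from workcell import env
s=env.state();print(s['time_s'])
S=slotR(10.2);o=np.array([593,1.5,52])
tm=np.array([455.63,-24.33,251.33]);bm=(tm-o)@S;print('meas TCP in B',bm,'cmd',(cur()[0]-o)@S)
off=np.array([-.6,-.2])-bm[:2];print('cart offset in grip',off)
for z in(92+110,92+60):
    b=np.array([0-off[0],1.3-off[1],z]);t=o+S@b;print(b,t,row(t,tool(10.1,.61)))
E
```

```text
7.0
meas TCP in B [ -0.375  -1.096 243.452] cmd [  0.006  -0.021 243.806]
cart offset in grip [-0.225  0.896]
[  0.225   0.404 202.   ] [479.22  -18.561 217.698] [ 0.418  0.002 -0.004  0.    -0.     0.   ]
[  0.225   0.404 152.   ] [507.41  -13.489 176.715] [ 0.918  0.002 -0.004  0.    -0.     0.   ]
```

>>> {"method": "send_rows", "body": {"commands": [[[0.15, 0.002, -0.004, 0, 0, 0], [0.35, 0.002, -0.004, 0, 0, 0], [0.55, 0.002, -0.004, 0, 0, 0], [0.62, 0.002, -0.004, 0, 0, 0], [0.62, 0.002, -0.004, 0, 0, 0], [0.62, 0.002, -0.004, 0, 0, 0], [0.62, 0.002, -0.004, 0, 0, 0], [0.62, 0.002, -0.004, 0, 0, 0]]]}}

```text
time_s: 8.0
ee_pos: [490.6, -16.6, 201.6]
ee_rot: [90.0, 55.0, 10.2]
force: [0.4, -0.4, -1.4]
gripper_width: 14.8
```

```bash
python3 - <<'E'
from mv import *
print(apply([0.62,0.002,-0.004,0,0,0]))
from h import *
np.set_printoptions(precision=2,suppress=True)
s=env.state();c=env.get_calibration('wrist');np.save('pics/w5cal.npy',c,allow_pickle=True)
for n in('wrist','side'):
    p,d=env.grab_frame(n);cv2.imwrite(f'pics/{n}5.png',p[:,:,::-1]);np.save(f'pics/{n}5.npy',d)
print(s['ee_pos'],s['ee_rot'],s['force'])
S=slotR(10.2);o=np.array([593,1.5,52]);print((s['ee_pos']-o)@S)
p=cv2.imread('pics/wrist5.png');d=np.load('pics/wrist5.npy');M=c['camera_from_world']
v,u=np.mgrid[120:300,250:385];v=v.ravel();u=u.ravel();K=c['mtx'];x=(u-K[0,2])/K[0,0];y=(v-K[1,2])/K[1,1];r=np.hypot(x,y);k=np.sinc(r/np.pi)
P=np.c_[x*k,-y*k,-np.cos(r)]*(d[v,u]/np.cos(r))[:,None];B=((P-M[:3,3])@M[:3,:3]-o)@S;col=p[v,u].astype(int)
lip=(col[:,0]>1.6*col[:,2])&(B[:,2]>60)&(B[:,2]<90)
for sg in(-1,1):
    q=B[lip&(B[:,1]*sg>0)];print('lip',sg,q.min(0),q.max(0))
for z0,z1 in((95,105),(108,118),(120,140),(146,156),(160,170),(170,190)):
    q=B[(B[:,2]>z0)&(B[:,2]<z1)]
    if len(q): print(z0,len(q),q.min(0),q.max(0))
g=(col.max(1)-col.min(1)<25)&(B[:,2]>80)&(B[:,2]<92)&(B[:,0]>30);print('housing',B[g].min(0),B[g].max(0))
cv2.imwrite('pics/w5c.png',cv2.resize(p[120:340,220:415],None,fx=3.6,fy=2.7,interpolation=2))
cv2.imwrite('pics/s5c.png',cv2.resize(cv2.imread('pics/side5.png')[150:290,240:440],None,fx=4,fy=4,interpolation=2))
E
```

```text
[490.58933959 -16.53031088 201.13301252]
[490.61 -16.58 201.58] [89.98 55.01 10.18] [ 0.42 -0.39 -1.44]
[  0.46   0.33 182.17]
lip -1 [-23.27 -41.26  65.27] [ 27.55 -31.03  82.51]
lip 1 [-23.69  33.68  64.77] [27.53 44.28 82.1 ]
95 153 [ 10.62 -27.33  96.39] [ 11.49  28.23 104.99]
108 150 [ 10.21 -26.95 108.05] [ 11.67  28.33 111.11]
146 293 [  6.87 -26.5  146.11] [ 18.77  29.2  155.99]
160 164 [ -6.98 -26.26 160.  ] [ 18.95  17.68 169.79]
170 298 [  9.74  -5.89 170.  ] [ 11.3   10.34 189.95]
housing [ 30.03 -15.36  81.15] [46.78 18.17 86.38]
```

View pics/w5c.png

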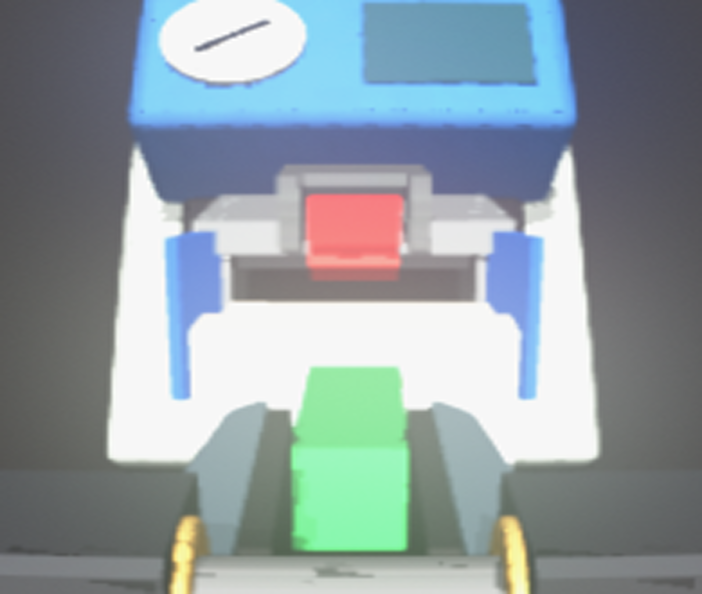

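View pics/s5c.png

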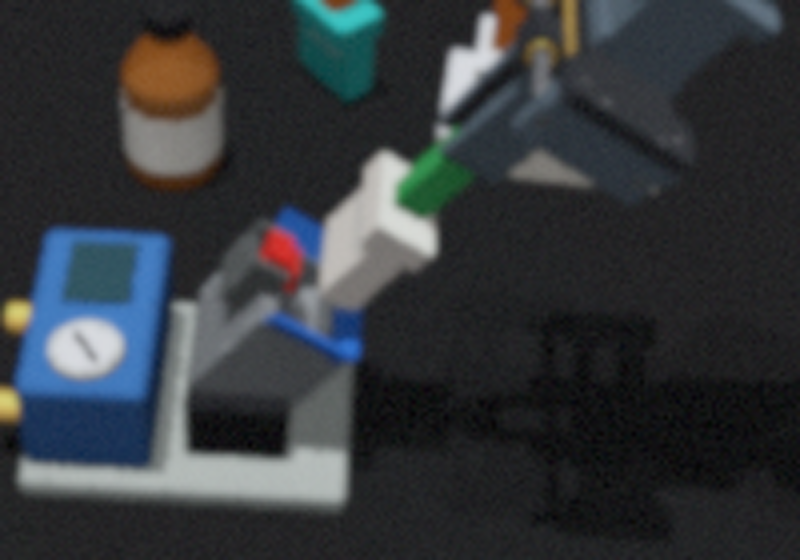

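```bash
python3 - <<'E'
from h import *
from mv import slotR
np.set_printoptions(precision=4,suppress=True)
c=np.load('pics/w5cal.npy',allow_pickle=True).item();p=cv2.imread('pics/wrist5.png');d=np.load('pics/wrist5.npy');M=c['camera_from_world']
v,u=np.mgrid[40:330,0:640];v=v.ravel();u=u.ravel();K=c['mtx'];x=(u-K[0,2])/K[0,0];y=(v-K[1,2])/K[1,1];r=np.hypot(x,y);k=np.sinc(r/np.pi)
P=np.c_[x*k,-y*k,-np.cos(r)]*(d[v,u]/np.cos(r))[:,None];W=(P-M[:3,3])@M[:3,:3];col=p[v,u].astype(int)
S=slotR(10.2);o=np.array([593,1.5,52]);B=(W-o)@S
ok=(d[v,u]>0)&(abs(W[:,2])<12)&(col.max(1)<100)&(W[:,0]<900)&(W[:,0]>400)
for _ in range(3):
    A=np.c_[W[ok][:,:2],np.ones(ok.sum())];f=np.linalg.lstsq(A,W[ok][:,2],rcond=None)[0]
    ok&=abs(W[:,2]-np.c_[W[:,:2],np.ones(len(W))]@f)<3
print('bench plane',f,ok.sum(), 'along dock y slope',f[:2]@S[:2,1]/np.linalg.norm(S[:2,1]),'at TCP',f@[545,0,1])
def edges(n,sel):
    q=B[sel];out=[]
    for z in np.arange(q[:,2].min()+2,q[:,2].max()-2,4):
        s=abs(q[:,2]-z)<2.5
        if s.sum()>8: out.append((z,q[s][:,1].min(),q[s][:,1].max(),(q[s][:,1].min()+q[s][:,1].max())/2,q[s][:,0].max()))
    print(n);print(np.array(out))
m=(u>220)&(u<415)
white=(col.min(1)>150)
edges('body',m&white&(B[:,2]>90)&(B[:,2]<140)&(B[:,0]>5))
edges('collar',m&white&(B[:,2]>140)&(B[:,2]<160)&(B[:,0]>15))
g=(col[:,1]>col[:,0]*1.2)&(col[:,1]>col[:,2]*1.2)&m
edges('fin',g&(B[:,2]>160)&(B[:,0]>6))
# fin y-face: top
# dock side: slot far outer wall edges/pedestal center
q=W[m&white&(W[:,2]>7)&(W[:,2]<20)&(W[:,0]<640)&(W[:,0]>520)];b=(q-o)@S;print('ped y',b[:,1].min(),b[:,1].max())
bl=(col[:,0]>1.6*col[:,2])&m&(abs(W[:,2]-87)<3)&(W[:,0]>620);b=B[bl];print('box y',b[:,1].min(),b[:,1].max())
for z in(66,70,74,78,81): 
    s=m&(col[:,0]>1.6*col[:,2])&(abs(B[:,2]-z)<1.5)&(W[:,0]<620);b=B[s]; 
    a=b[b[:,1]<0][:,1];e=b[b[:,1]>0][:,1]
    if len(a)and len(e): print('lip',z,a.max(),e.min(),(a.max()+e.min())/2)
E
```

```text
bench plane [0.0002 0.0006 0.7147] 102854 along dock y slope 0.0005250046549373962 at TCP 0.837314973631579
body
[[ 98.3944 -27.3299  27.8468   0.2584  11.3435]
 [102.3944 -27.0229  28.2295   0.6033  11.4921]
 [106.3944 -26.5648  27.8324   0.6338  11.4468]]
collar
[[143.8765 -26.4394  29.0273   1.294   18.4684]
 [147.8765 -26.5045  29.0193   1.2574  18.4696]
 [151.8765 -25.9971  29.2043   1.6036  18.7661]
 [155.8765 -26.2272  29.9619   1.8673  18.879 ]]
fin
[[162.4181  -5.6074   8.9458   1.6692  10.8557]
 [166.4181  -5.4843   8.8734   1.6945  11.0327]
 [170.4181  -5.8893   9.3502   1.7305  11.0661]
 [174.4181  -5.8214   9.2301   1.7044  10.8657]
 [178.4181  -5.1432   9.5593   2.2081  11.1871]
 [182.4181  -5.5062   9.5593   2.0266  11.2957]
 [186.4181  -5.3394   9.4423   2.0515  10.9322]
 [190.4181  -5.6636   9.7109   2.0236  11.0453]
 [194.4181  -5.5651  10.0774   2.2562  11.3273]
 [198.4181  -5.4649  10.0774   2.3062  11.4002]
 [202.4181  -5.2518  10.3344   2.5413  11.3775]
 [206.4181  -5.1107  10.2855   2.5874  11.3961]
 [210.4181  -4.9965  10.0746   2.539   11.5481]
 [214.4181  -5.1155  10.0293   2.4569  13.9149]
 [218.4181  -5.1567  10.2497   2.5465  13.9149]]
ped y -73.30362744552554 76.67637194702841
box y -62.349058354344564 65.5401187148474
lip 66 -31.152179896477488 33.732226685437126 1.2900233944798192
lip 70 -31.771189918916274 35.02170188728168 1.6252559841827026
lip 74 -33.701136795488885 36.6265081583097 1.462685681410406
lip 78 -35.87524804846666 38.42729765022023 1.2760248008767867
lip 81 -37.48492852195341 39.736722880602244 1.1258971793244186
```

The camera agrees with the bench (plane slope 0.0005). The cartridge appears tilted about 1° in the grip, with its foot toward −y. I'll correct with +0.013 rad about tool y and −0.4 mm in tool y, then enter slowly while watching the force.

>>> {"method": "send_rows", "body": {"commands": [[[0.03, -0.004, 0, 0, 0.0021, 0], [0.08, -0.004, 0, 0, 0.0021, 0], [0.13, -0.004, 0, 0, 0.0021, 0], [0.18, -0.004, 0, 0, 0.0021, 0], [0.23, -0.004, 0, 0, 0.0021, 0], [0.28, -0.004, 0, 0, 0.0021, 0], [0.32, -0.004, 0, 0, 0.0021, 0], [0.36, -0.004, 0, 0, 0.0021, 0], [0.36, -0.004, 0, 0, 0.0021, 0]]]}}

```text
time_s: 9.22
ee_pos: [510.6, -12.9, 171.0]
ee_rot: [91.1, 55.1, 11.6]
force: [-0.3, -0.2, -1.7]
gripper_width: 15.1
```

```bash
python3 - <<'E'
from mv import *
print(apply([0.36, -0.004, 0, 0, 0.0021, 0]))
from workcell import env
s=env.state();S=slotR(10.2);o=np.array([593,1.5,52]);print((s['ee_pos']-o)@S,(cur()[0]-o)@S,s['force']@S,s['torque'])
E
```

```text
[510.56094066 -12.93053077 171.39521276]
[ -0.38999637   0.45918899 145.5067854 ] [ -0.20001105   0.39623442 145.80623632] [-1.18836345 -0.16980107 -1.19776875] [-0.09489882  0.54968767 -0.04689016]
```

>>> {"method": "send_rows", "body": {"commands": [[[0.04, 0, 0, 0, 0, 0], [0.08, 0, 0.001, 0, 0, 0], [0.12, 0, 0.001, 0, 0, 0], [0.16, 0, 0.002, 0, 0, 0], [0.2, 0, 0.002, 0, 0, 0], [0.24, 0, 0.003, 0, 0, 0], [0.24, 0, 0.003, 0, 0, 0]]]}}

```text
time_s: 10.1
ee_pos: [525.8, -11.2, 154.3]
ee_rot: [90.8, 54.7, 11.3]
force: [-7.7, -1.5, 10.5]
gripper_width: 15.0
```

```bash
python3 - <<'E'
from mv import *
print(apply([0.24,0,0.003,0,0,0]))
from h import *
s=env.state();S=slotR(10.2);o=np.array([593,1.5,52]);print((s['ee_pos']-o)@S,(cur()[0]-o)@S,s['force']@S,s['torque'])
p,d=env.grab_frame('wrist');cv2.imwrite('pics/w6.png',p[:,:,::-1]);cv2.imwrite('pics/w6c.png',cv2.resize(p[120:340,220:415,::-1],None,fx=3.6,fy=2.7,interpolation=2))
E
```

```text
[524.08857356 -10.47538594 151.72123473]
[  2.50561305  -0.61673588 123.04646196] [ -0.20157557   0.41703981 121.80437046] [-0.46293863 -0.12634457 13.0966711 ] [-0.15854692  0.25919114 -0.04728639]
```

View pics/w6c.png

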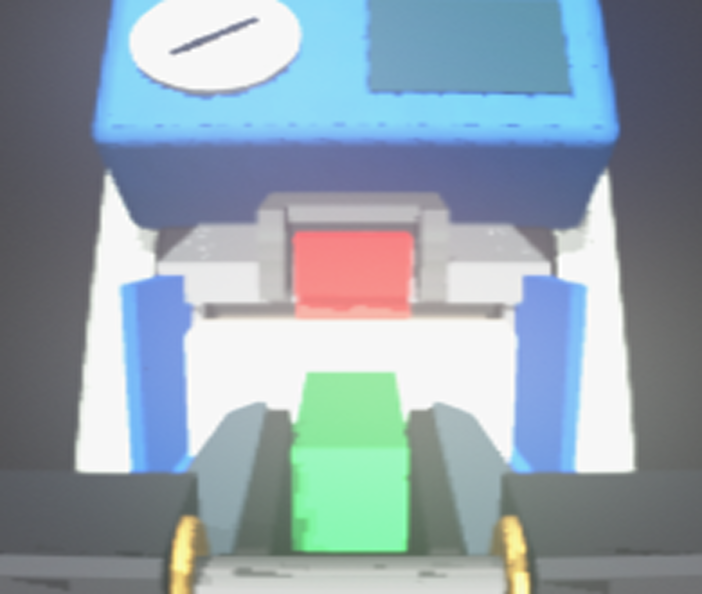

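>>> {"method": "send_rows", "body": {"commands": [[[0, 0, 0, 0, 0, 0], [0, 0, 0, 0, 0, 0]]]}}

```text
time_s: 10.4
ee_pos: [525.8, -11.3, 154.3]
ee_rot: [90.8, 54.7, 11.3]
force: [-7.2, -2.2, 11.3]
gripper_width: 15.4
```

```bash
python3 - <<'E'
from mv import *
from h import *
np.set_printoptions(precision=2,suppress=True)
s=env.state();S=slotR(10.2);o=np.array([593,1.5,52]);print((s['ee_pos']-o)@S,(cur()[0]-o)@S,s['force']@S,s['torque'],s['ee_rot'],Ro.from_matrix(cur()[1]).as_euler('xyz',degrees=True))
c=env.get_calibration('wrist');p,d=env.grab_frame('wrist');p=p[:,:,::-1];M=c['camera_from_world']
v,u=np.mgrid[100:330,200:440];v=v.ravel();u=u.ravel();K=c['mtx'];x=(u-K[0,2])/K[0,0];y=(v-K[1,2])/K[1,1];r=np.hypot(x,y);k=np.sinc(r/np.pi)
P=np.c_[x*k,-y*k,-np.cos(r)]*(d[v,u]/np.cos(r))[:,None];W=(P-M[:3,3])@M[:3,:3];B=(W-o)@S;col=p[v,u].astype(int)
blue=(col[:,0]>1.6*col[:,2])
for z in(66,70,74,78,81): 
    s=blue&(abs(B[:,2]-z)<1.5)&(W[:,0]<620);b=B[s];a=b[b[:,1]<0][:,1];e=b[b[:,1]>0][:,1]
    if len(a)and len(e): print('lip',z,a.max(),e.min(),(a.max()+e.min())/2)
red=(col[:,2]>1.8*col[:,1])&(B[:,2]>60);q=B[red];print('red',q.min(0),q.max(0))
g=(col[:,1]>col[:,0]*1.2)&(col[:,1]>col[:,2]*1.2)
wh=(col.min(1)>150)&(B[:,2]>82)&(B[:,2]<110)&(abs(B[:,1])<32)
for z in np.arange(76,170,6):
    for n,m in(('w',wh),('g',g)):
        s=m&(abs(B[:,2]-z)<3);q=B[s]
        if len(q)>10: print(n,z,len(q),q[:,1].min(),q[:,1].max(),(q[:,1].min()+q[:,1].max())/2,'x',q[:,0].min(),q[:,0].max())
h=(col.max(1)-col.min(1)<25)&(B[:,2]>80)&(B[:,2]<90)&(B[:,0]>30);print('housing x',np.sort(B[h][:,0])[-5:])
q=W[blue&(abs(W[:,2]-87)<3)&(W[:,0]>620)];print('box',cv2.minAreaRect(q[:,:2].astype('f4')),np.median(q[:,2]))
E
```

```text
[  2.5   -0.67 123.  ] [ -0.2    0.42 121.8 ] [ 0.35 -0.89 13.5 ] [-0.16  0.25 -0.04] [90.82 54.74 11.25] [91.1  55.05 11.54]
lip 66 -31.05901150283872 33.431036258964674 1.1860123780629763
lip 70 -30.538155018725714 34.44211766343542 1.951981322354852
lip 74 -31.088420273557432 36.61142682113718 2.7615032737898737
lip 78 -35.98080562779666 38.37243491503772 1.1958146436205297
lip 81 -37.164041937389435 40.07282498607929 1.4543915243449277
red [22.66 -8.34 68.18] [ 76.18  11.43 319.42]
w 82 448 -15.813463034330542 23.983335004065797 4.084935984867627 x 18.72320835114732 46.30196870448785
w 88 426 -26.546502228955042 29.2404954656391 1.346996618342029 x 19.030759001855845 45.940119526932484
w 94 172 -26.410710955630073 29.771479602810484 1.6803843235902054 x 19.296502979723527 20.08365002425215
w 100 2370 -26.618298971998154 29.856909292628544 1.6193051603151947 x -10.11875215589541 20.281042587824647
w 106 81 -6.286803825652218 9.401858649552 1.5575274119498914 x 11.069282461568243 12.365564865219634
g 106 75 -5.69743493684091 8.763836162718924 1.533200612939007 x 11.069282461568243 
[... 536 characters left out ...]
5206
g 136 120 -6.127453280779183 8.931618270327384 1.4020824947741004 x 11.890936113221956 13.106828767787864
g 142 105 -6.519932000907876 9.398489265180844 1.4392786321364839 x 12.126736752848885 13.168795961133979
g 148 140 -6.535808252031421 9.012655994309684 1.2384238711391315 x -9.301192765229828 13.609069771014246
g 154 1258 -6.539976722472258 9.100089249499888 1.2800562635138149 x -8.689576831401398 15.672623908012536
g 160 62 -6.591856081712313 9.048950429383412 1.2285471738355493 x -3.224574446308677 15.086840409163704
housing x [46.23 46.24 46.27 46.3  46.3 ]
box ((675.6375122070312, 17.916168212890625), (73.87422180175781, 128.5633544921875), 10.248275756835938) 86.94155751360647
```

The cartridge's underside is about 30 mm from home. Its y is centred (fin mid 1.4, lips mid ~1.4), but the arm has deflected about 2.7 mm toward +x under 13 N. I'll bias the command back and go on.

>>> {"method": "send_rows", "body": {"commands": [[[-0.01, -0.01, 0, 0, 0, 0], [-0.01, -0.025, 0, 0, 0, 0], [-0.01, -0.025, 0, 0, 0, 0]]]}}

```text
time_s: 10.82
ee_pos: [523.1, -11.6, 152.5]
ee_rot: [90.9, 54.8, 11.3]
force: [1.5, -1.0, 6.0]
gripper_width: 15.1
```

```bash
cat > st.py <<'E'
from mv import *
from workcell import env
import sys
np.set_printoptions(precision=2,suppress=True)
if len(sys.argv)>1: apply(eval(sys.argv[1]))
s=env.state();S=slotR(10.2);o=np.array([593,1.5,52]);print(s['time_s'],'meas',(s['ee_pos']-o)@S,'cmd',(cur()[0]-o)@S,'F',s['force']@S,s['torque'],s['ee_rot'],Ro.from_matrix(cur()[1]).as_euler('xyz',degrees=True))
E
python3 st.py "[-0.01,-0.025,0,0,0,0]"
```

```text
10.825 meas [ -0.73  -0.54 123.12] cmd [ -2.7   0.4 122.8] F [ 4.53 -1.21  4.18] [-0.14 -0.8  -0.06] [90.92 54.85 11.31] [91.1  55.05 11.54]
```

>>> {"method": "send_rows", "body": {"commands": [[[0.03, 0.01, 0.003, 0, 0, 0], [0.06, 0.008, 0.003, 0, 0, 0], [0.09, 0.006, 0.004, 0, 0, 0], [0.12, 0.004, 0.004, 0, 0, 0], [0.12, 0.004, 0.004, 0, 0, 0]]]}}

```text
time_s: 11.45
ee_pos: [529.0, -10.2, 143.1]
ee_rot: [91.0, 54.9, 11.4]
force: [-8.9, -3.1, 13.0]
gripper_width: 15.0
```

```bash
python3 st.py "[0.12,0.004,0.004,0,0,0]"
```

```text
11.45 meas [ -1.13  -0.21 111.88] cmd [ -2.3    0.16 110.8 ] F [-0.12 -1.53 16.01] [-0.07 -0.21 -0.08] [90.97 54.88 11.41] [91.1  55.05 11.54]
```

>>> {"method": "send_rows", "body": {"commands": [[[0.03, 0, 0, 0, 0, 0], [0.06, 0, 0, 0, 0, 0], [0.09, 0, 0.001, 0, 0, 0], [0.12, 0, 0.001, 0, 0, 0], [0.12, 0, 0.001, 0, 0, 0]]]}}

```text
time_s: 12.08
ee_pos: [535.7, -8.8, 132.9]
ee_rot: [91.0, 54.9, 11.4]
force: [-7.0, -2.1, 13.6]
gripper_width: 15.4
```

```bash
python3 st.py "[0.12,0,0.001,0,0,0]"
```

```text
12.075 meas [-1.36 -0.01 99.7 ] cmd [-2.3   0.22 98.8 ] F [ 1.89 -0.86 15.31] [-0.06 -0.22 -0.03] [91.01 54.91 11.45] [91.1  55.05 11.54]
```

>>> {"method": "send_rows", "body": {"commands": [[[0.02, 0, 0, 0, 0, 0], [0.04, 0, 0, 0, 0, 0], [0.06, 0, 0, 0, 0, 0], [0.08, 0, 0, 0, 0, 0], [0.08, 0, 0, 0, 0, 0]]]}}

```text
time_s: 12.7
ee_pos: [540.8, -8.0, 127.0]
ee_rot: [91.0, 54.8, 11.4]
force: [-6.3, -1.4, 14.6]
gripper_width: 15.6
```

```bash
python3 st.py "[0.08,0,0,0,0,0]"
```

```text
12.7 meas [-0.49 -0.06 91.84] cmd [-2.3   0.33 90.8 ] F [ 3.02 -0.3  15.65] [ 0.16 -0.48  0.02] [90.99 54.84 11.42] [91.1  55.05 11.54]
```

>>> {"method": "send_rows", "body": {"commands": [[[0.02, 0, 0, 0, 0, 0], [0.04, 0, 0, 0, 0, 0], [0.04, 0, 0, 0, 0, 0]]]}}

```text
time_s: 13.08
ee_pos: [542.2, -7.3, 125.6]
ee_rot: [90.9, 54.7, 11.4]
force: [-26.6, -4.9, 37.4]
gripper_width: 15.5
```

```bash
python3 st.py "[0.04,0,0,0,0,0]"; python3 - <<'E'
from h import *
c=env.get_calibration('wrist');np.save('pics/w7cal.npy',c,allow_pickle=True)
for n in('wrist','side','scene'):
    p,d=env.grab_frame(n);cv2.imwrite(f'pics/{n}7.png',p[:,:,::-1]);np.save(f'pics/{n}7.npy',d)
    if n=='wrist':cv2.imwrite('pics/w7c.png',cv2.resize(p[120:340,220:415,::-1],None,fx=3.6,fy=2.7,interpolation=2))
E
```

```text
13.075 meas [-0.1   0.3  89.89] cmd [-2.3   0.39 86.8 ] F [-0.76 -0.14 46.13] [0.   0.4  0.04] [90.93 54.7  11.42] [91.1  55.05 11.54]
```

View pics/w7c.png

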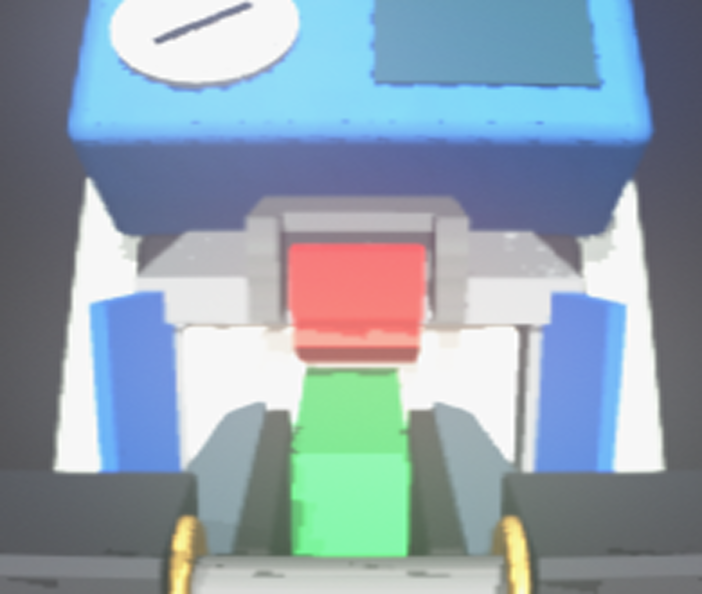

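Force jumped to 46 N with z stalled, so it has bottomed. The red nose now reaches over the collar. I'll measure the catch position and the collar height.

```bash
python3 - <<'E'
from h import *
from mv import slotR
np.set_printoptions(precision=2,suppress=True)
S=slotR(10.2);o=np.array([593,1.5,52])
for n in('4','7'):
    c=np.load(f'pics/w{n}cal.npy',allow_pickle=True).item();p=cv2.imread(f'pics/wrist{n}.png');d=np.load(f'pics/wrist{n}.npy');M=c['camera_from_world']
    v,u=np.mgrid[100:330,200:440];v=v.ravel();u=u.ravel();K=c['mtx'];x=(u-K[0,2])/K[0,0];y=(v-K[1,2])/K[1,1];r=np.hypot(x,y);k=np.sinc(r/np.pi)
    P=np.c_[x*k,-y*k,-np.cos(r)]*(d[v,u]/np.cos(r))[:,None];W=(P-M[:3,3])@M[:3,:3];B=(W-o)@S;col=p[v,u].astype(int)
    red=(col[:,2]>1.7*col[:,1])&(col[:,2]>1.7*col[:,0])&(B[:,2]>60)&(B[:,2]<100)&(B[:,0]<60);q=B[red]
    print(n,'red',len(q),np.percentile(q,[1,50,99],axis=0))
    if n=='7':
        w=(col.min(1)>150)&(B[:,2]>60)&(B[:,2]<80)&(abs(B[:,0])<18)&(abs(B[:,1])>12)&(abs(B[:,1])<27);q=B[w];print('collar top',len(q),np.percentile(q,[5,50,95],axis=0))
        l=(col[:,0]>1.6*col[:,2])&(B[:,2]>60)&(B[:,2]<90);print('lip top',B[l].max(0))
        g=(col[:,1]>col[:,0]*1.2)&(col[:,1]>col[:,2]*1.2)&(B[:,2]>60);print('fin',np.percentile(B[g],[1,50,99],axis=0))
    else:
        l=(col[:,0]>1.6*col[:,2])&(B[:,2]>60)&(B[:,2]<90);print('lip top',B[l].max(0))
E
```

```text
4 red 439 [[19.59 -8.08 81.84]
 [30.78  1.57 88.34]
 [40.37 11.05 90.46]]
lip top [27.29 44.39 82.26]
7 red 1182 [[19.18 -8.11 81.99]
 [32.3   1.24 88.5 ]
 [40.59 10.99 90.16]]
collar top 1407 [[ -3.26 -24.78  67.75]
 [  8.49 -12.21  68.75]
 [ 16.98  25.71  69.75]]
lip top [27.69 44.72 82.54]
fin [[ -9.4   -5.77  73.34]
 [  7.71   1.9  122.26]
 [ 32.82   9.92 206.88]]
```

Collar top is at 68.0 mm after the known +0.75 mm bias, and the catch is back at its rest position (40.6 vs 40.4). It's home and latched, so I'll relax the push, then open.

>>> {"method": "send_rows", "body": {"commands": [[[-0.015, 0.01, 0, 0, 0, 0], [-0.03, 0.015, 0, 0, 0, 0], [-0.03, 0.015, 0, 0, 0, 0]]]}}

```text
time_s: 13.6
ee_pos: [541.8, -7.5, 125.6]
ee_rot: [91.1, 55.0, 11.5]
force: [-5.2, -1.7, 9.7]
gripper_width: 15.6
```

>>> {"method": "send_rows", "body": {"commands": [[[0, 0, 0, 0, 0, 0], [0, 0, 0, 0, 0, 0], [0, 0, 0, 0, 0, 0], [0, 0, 0, 0, 0, 0], [0, 0, 0, 0, 0, 0], [0, 0, 0, 0, 0, 0], [0, 0, 0, 0, 0, 0], [0, 0, 0, 0, 0, 0]]], "jaw": -0.3}}

```text
time_s: 14.6
ee_pos: [541.7, -7.4, 125.1]
ee_rot: [91.1, 55.0, 11.5]
force: [0.4, -0.1, 0.4]
gripper_width: 59.4
```

```bash
python3 st.py "[-0.03,0.015,0,0,0,0]"
```

```text
14.6 meas [-0.81  0.34 89.79] cmd [-0.8   0.34 89.8 ] F [ 0.58 -0.16  0.12] [-0.04  0.32 -0.03] [91.09 55.04 11.53] [91.1  55.05 11.54]
```

Released with zero force. Retreating along the slot axis.

>>> {"method": "send_rows", "body": {"commands": [[[-0.1, 0, 0, 0, 0, 0], [-0.25, 0, 0, 0, 0, 0], [-0.5, 0, 0, 0, 0, 0], [-0.8, 0, 0, 0, 0, 0], [-1, 0, 0, 0, 0, 0], [-1, 0, 0, 0, 0, 0], [-1, 0, 0, 0, 0, 0]]]}}

```text
time_s: 15.48
ee_pos: [485.4, -18.7, 206.4]
ee_rot: [91.1, 55.1, 11.6]
force: [0.0, -0.1, -0.3]
gripper_width: 59.6
```

```bash
python3 st.py "[-1,0,0,0,0,0]"; python3 - <<'E'
from h import *
from mv import *
np.set_printoptions(precision=3,suppress=True)
c=env.get_calibration('wrist');np.save('pics/w8cal.npy',c,allow_pickle=True)
for n in('wrist',):
    p,d=env.grab_frame(n);cv2.imwrite(f'pics/{n}8.png',p[:,:,::-1]);np.save(f'pics/{n}8.npy',d)
M=c['camera_from_world'];p=p[:,:,::-1]
v,u=np.mgrid[60:330,0:440];v=v.ravel();u=u.ravel();K=c['mtx'];x=(u-K[0,2])/K[0,0];y=(v-K[1,2])/K[1,1];r=np.hypot(x,y);k=np.sinc(r/np.pi)
P=np.c_[x*k,-y*k,-np.cos(r)]*(d[v,u]/np.cos(r))[:,None];W=(P-M[:3,3])@M[:3,:3];col=p[v,u].astype(int)
s=(abs(W[:,0]-490)<60)&(abs(W[:,1]-305)<60)&(abs(W[:,2]-26)<4);print('valve top',s.sum(),cv2.minAreaRect(W[s][:,:2].astype('f4')))
s=(abs(W[:,0]-455)<40)&(abs(W[:,1]-293)<40)&(W[:,2]>78)&(W[:,2]<120)&(col[:,2]>2*col[:,0]);
if s.sum(): print('knob',s.sum(),W[s].min(0),W[s].max(0))
E
```

```text
15.475 meas [ -1.32  -0.86 189.26] cmd [ -0.8   -0.99 189.79] F [-0.18 -0.15 -0.24] [-0.04  0.35  0.01] [91.14 55.09 11.57] [91.1  55.05 11.54]
valve top 1058 ((491.7899475097656, 298.41827392578125), (70.06129455566406, 67.64038848876953), 18.856088638305664)
knob 294 [442.688 281.754  86.994] [467.556 302.85  107.056]
```

View pics/wrist8.png

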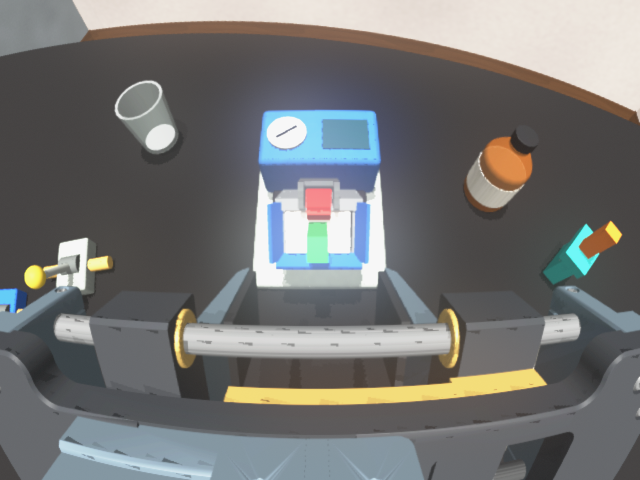

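The wrist view shows the green fin seated in the dock at (317,242) with the red catch above it. The bottle, beaker and turquoise part are undisturbed. The grey valve is at (75,265). Planning the lever push.

```bash
python3 - <<'E'
from mv import *
np.set_printoptions(precision=4,suppress=True)
T=tool(18.5);bx=np.array([np.cos(np.radians(18.5)),np.sin(np.radians(18.5)),0]);c=np.array([490.6,304.5,0])
st=c-95*bx+[0,0,180];print(st);p0,R0=cur()
for f in(1/3,):
    print(row(p0+(st-p0)*f,T))
E
```

```text
[400.5093 274.3561 180.    ]
[ 0.027  -0.1386 -1.0118 -0.0217  0.005  -0.097 ]
```

>>> {"method": "send_rows", "body": {"commands": [[[0, -0.05, -0.2, -0.0043, 0.001, -0.0194], [0, -0.09, -0.4, -0.0087, 0.002, -0.0388], [0, -0.12, -0.6, -0.013, 0.003, -0.0582], [0, -0.14, -0.8, -0.0174, 0.004, -0.0776], [0, -0.14, -0.98, -0.0217, 0.005, -0.097], [0, -0.14, -0.98, -0.0217, 0.005, -0.097]]], "jaw": 1, "force": 20}}

```text
time_s: 16.27
ee_pos: [457.8, 77.1, 198.5]
ee_rot: [-119.9, 89.9, 168.8]
force: [-0.2, -0.3, 0.1]
gripper_width: 2.4
```

```bash
python3 - <<'E'
from mv import *
np.set_printoptions(precision=4,suppress=True)
print(apply([0, -0.14, -0.98, -0.0217, 0.005, -0.097]))
T=tool(18.5);bx=np.array([np.cos(np.radians(18.5)),np.sin(np.radians(18.5)),0]);c=np.array([490.6,304.5,0])
st=c-95*bx+[0,0,180];p0,R0=cur()
print(row(st,T),row(p0+(st-p0)/2,T))
E
```

```text
[456.1492  75.4355 200.1667]
[ 0.2021  0.1035 -2.0629  0.     -0.     -0.    ] [ 0.101   0.0518 -1.0315  0.     -0.     -0.    ]
```

>>> {"method": "send_rows", "body": {"commands": [[[0.05, 0.02, -0.4, 0, 0, 0], [0.1, 0.05, -0.8, 0, 0, 0], [0.1, 0.05, -0.99, 0, 0, 0]]]}}

```text
time_s: 16.65
ee_pos: [427.9, 171.4, 188.9]
ee_rot: [-117.2, 89.9, 171.3]
force: [-1.3, -0.3, -0.2]
gripper_width: 0.3
```

>>> {"method": "send_rows", "body": {"commands": [[[0.05, 0.02, -0.4, 0, 0, 0], [0.1, 0.05, -0.8, 0, 0, 0], [0.1, 0.05, -0.99, 0, 0, 0], [0.1, 0.05, -0.99, 0, 0, 0]]]}}

```text
time_s: 17.15
ee_pos: [402.0, 266.2, 179.4]
ee_rot: [-71.3, 90.0, -142.7]
force: [1.3, -0.2, 0.2]
gripper_width: 0.5
```

```bash
python3 - <<'E'
from mv import *
np.set_printoptions(precision=4,suppress=True)
apply([0.1,0.05,-0.99,0,0,0]);print(apply([0.1,0.05,-0.99,0,0,0]))
T=tool(18.5);bx=np.array([np.cos(np.radians(18.5)),np.sin(np.radians(18.5)),0]);c=np.array([490.6,304.5,0])
st=c-95*bx+[0,0,84];print(row(st,T))
from h import *
c=env.get_calibration('wrist')
p,d=env.grab_frame('wrist');cv2.imwrite('pics/w9.png',p[:,:,::-1])
s=env.state();print(s['time_s'],s['ee_pos'],s['qpos'])
E
```

```text
[402.8053 266.3805 180.2056]
[ 0.9621  0.0032 -0.0827  0.     -0.     -0.    ]
17.2 [402.2818 265.5307 179.5887] [ 32.0781  10.3573 102.1345  -0.026   67.5333 103.5498]
```

View pics/w9.png

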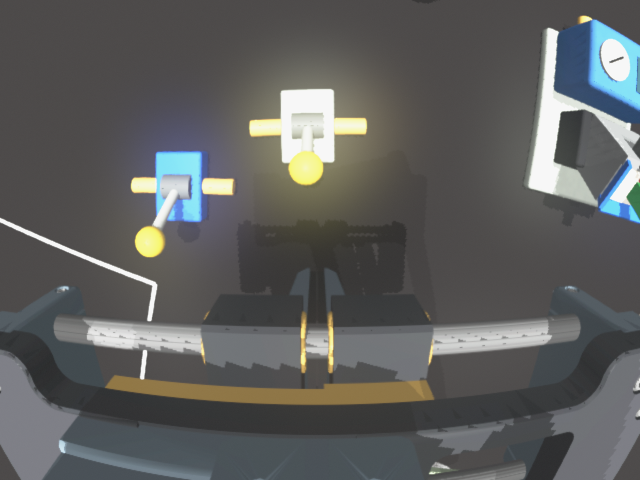

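The grey valve is straight ahead (knob at 306,168) and square to the tool. The blue look-alike at (180,187) is off the path.

>>> {"method": "send_rows", "body": {"commands": [[[0.3, 0, -0.083, 0, 0, 0], [0.65, 0, -0.083, 0, 0, 0], [0.96, 0, -0.083, 0, 0, 0], [0.96, 0, -0.083, 0, 0, 0], [0.96, 0, -0.083, 0, 0, 0], [0.96, 0, -0.083, 0, 0, 0]]]}}

```text
time_s: 17.95
ee_pos: [401.3, 274.6, 85.6]
ee_rot: [103.8, 89.8, 32.3]
force: [-0.3, -0.5, 0.3]
gripper_width: 0.1
```

>>> {"method": "send_rows", "body": {"commands": [[[0, 0.1, 0, 0, 0, 0], [0, 0.2, 0, 0, 0, 0], [0, 0.28, 0, 0, 0, 0], [0, 0.36, 0, 0, 0, 0], [0, 0.44, 0, 0, 0, 0], [0, 0.52, 0, 0, 0, 0], [0, 0.6, 0, 0, 0, 0], [0, 0.68, 0, 0, 0, 0], [0, 0.68, 0, 0, 0, 0]]]}}

```text
time_s: 19.08
ee_pos: [465.3, 296.1, 84.1]
ee_rot: [105.7, 90.0, 34.2]
force: [-0.4, -0.9, 0.2]
gripper_width: 0.4
```

```bash
python3 - <<'E'
from mv import *
apply([0.96,0,-0.083,0,0,0]);print(apply([0,.68,0,0,0,0]))
from h import *
p,d=env.grab_frame('wrist');cv2.imwrite('pics/w10.png',p[:,:,::-1])
s=env.state();print(s['time_s'],s['ee_pos'],s['force'])
E
```

```text
[464.67873323 295.85573488  84.2275739 ]
19.125 [464.76675938 295.8360123   84.05879129] [-0.12726063  0.38794719 -0.88026701]
```

View pics/w10.png

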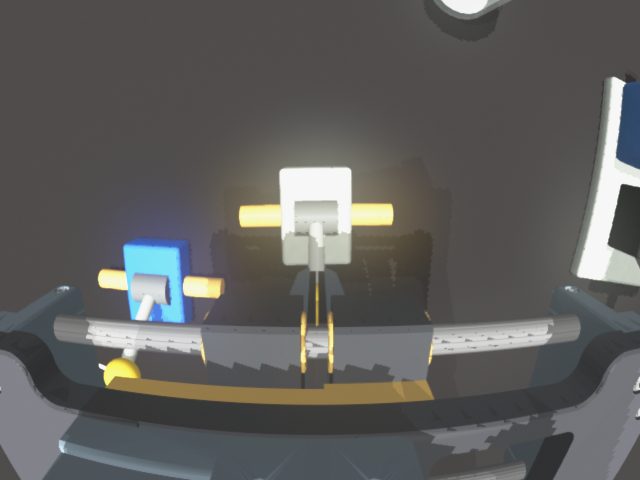

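```bash
python3 - <<'E'
from h import *
p=cv2.imread('pics/w10.png');cv2.imwrite('pics/w10c.png',cv2.resize(p[150:370,230:410],None,fx=3.6,fy=2.7,interpolation=2))
p,d=env.grab_frame('side');cv2.imwrite('pics/s10.png',cv2.resize(p[300:430,240:420,::-1],None,fx=4,fy=4,interpolation=2))
p,d=env.grab_frame('scene');cv2.imwrite('pics/sc10.png',cv2.resize(p[230:380,380:570,::-1],None,fx=4,fy=4,interpolation=2))
E
```

```text
(no output)
```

View pics/w10c.png

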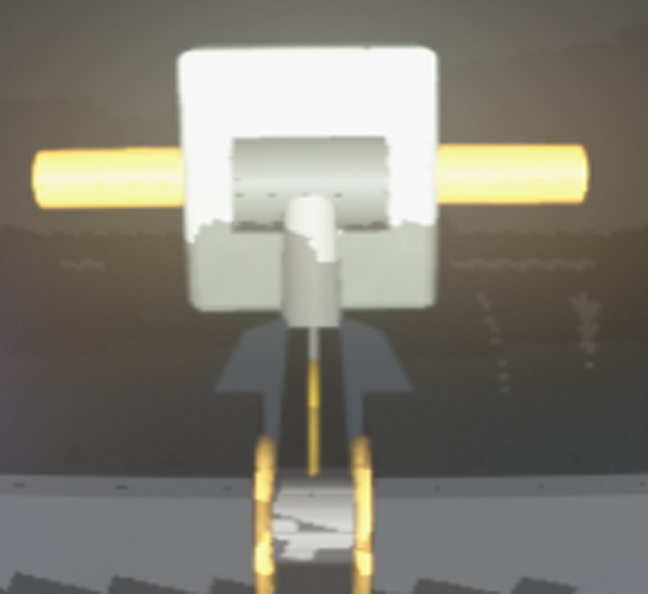

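View pics/s10.png

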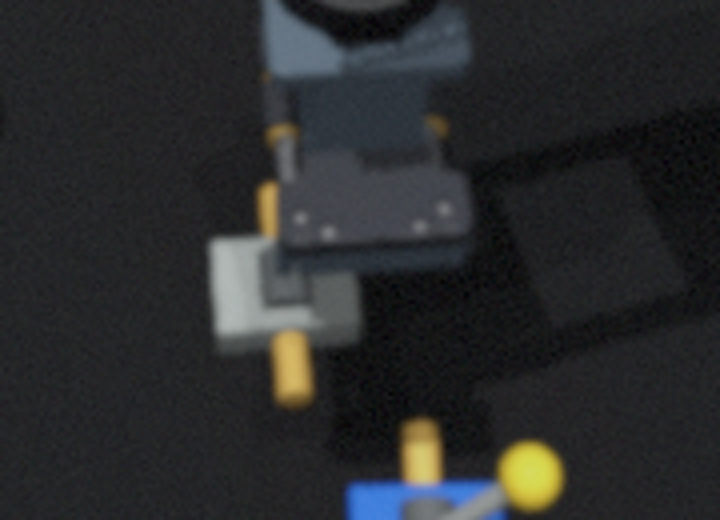

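View pics/sc10.png

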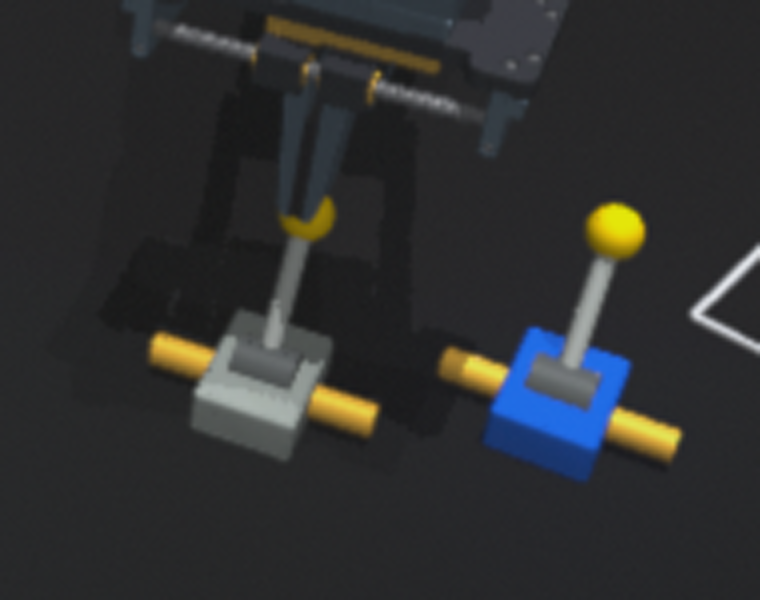

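```bash
python3 - <<'E'
from h import *
c=env.get_calibration('scene');w=env.get_calibration('wrist')
bx=np.array([np.cos(np.radians(18.5)),np.sin(np.radians(18.5)),0]);o=np.array([490.6,304.5,22])
for a in(-.5,-.25,0,.25,.5):
    P=o+80*np.sin(a)*bx+[0,0,80*np.cos(a)];print(a,P,proj(c,P),proj(w,P,True))
print(proj(c,[464.8,295.8,84]),proj(w,[464.8,295.8,84],True),proj(c,[464.8,295.8,105]))
print(proj(c,[410,418,22]))
p,d=env.grab_frame('scene');Q=cloud(c,d,((hsv(p)[...,0]>24)&(hsv(p)[...,0]<36)&(hsv(p)[...,1]>150)));Q=Q[(abs(Q[:,1]-300)<45)&(Q[:,2]>70)];print(len(Q),Q.min(0),Q.max(0))
E
```

```text
-0.5 [454.22795367 292.33008354  92.20660495] (np.float64(455.8154421422484), np.float64(282.4487246188065)) (np.float64(320.6083449864338), np.float64(306.45827323688803))
-0.25 [471.83047784 298.21980574  99.51299374] (np.float64(453.4409731677308), np.float64(284.9416274988492)) (np.float64(320.872419761198), np.float64(279.623327777584))
0 [490.6 304.5 102. ] (np.float64(450.4176227304466), np.float64(289.9017070923185)) (np.float64(321.0527777728895), np.float64(243.82666448864668))
0.25 [509.36952216 310.78019426  99.51299374] (np.float64(446.92879440801573), np.float64(297.0982352202682)) (np.float64(321.0981070278188), np.float64(203.48771278214298))
0.5 [526.97204633 316.66991646  92.20660495] (np.float64(443.2136633588725), np.float64(306.090447828255)) (np.float64(320.99432363787787), np.float64(164.98849408686354))
(np.float64(453.44013877104516), np.float64(289.0039869292121)) (np.float64(320.65178740054364), np.float64(282.4579161739393)) (np.float64(454.9989342922943), np.float64(280.48100296488553))
(np.float64(519.6396313974221), np.float64(331.77266186594795))
49 [447.61907676 290.80939495  86.84832389] [468.98934599 307.26417881 103.12061863]
```

```bash
python3 - <<'E'
from h import *
np.set_printoptions(precision=1,suppress=True)
p,d=env.grab_frame('scene');cv2.imwrite('pics/sc11.png',cv2.resize(p[265:305,430:480,::-1],None,fx=14,fy=14,interpolation=0))
p0=cv2.imread('pics/scene0.png')[265:305,430:480];cv2.imwrite('pics/sc00.png',cv2.resize(p0,None,fx=14,fy=14,interpolation=0))
c=env.get_calibration('wrist');p,d=env.grab_frame('wrist');M=c['camera_from_world'];K=c['mtx']
bx=np.array([np.cos(np.radians(18.5)),np.sin(np.radians(18.5)),0]);by=np.array([-bx[1],bx[0],0]);o=np.array([490.6,304.5,0])
for u in(300,310,317,324,335):
  for v in range(215,335,8):
    x=(u-K[0,2])/K[0,0];y=(v-K[1,2])/K[1,1];r=np.hypot(x,y);k=np.sinc(r/np.pi)
    P=np.array([x*k,-y*k,-np.cos(r)])*d[v,u]/np.cos(r);W=(P-M[:3,3])@M[:3,:3]-o
    print(u,v,np.array([W@bx,W@by,W[2]]),p[v,u])
E
```

```text
300 215 [ 2.3 13.4 34.9] [227 230 224]
300 223 [-3.  13.4 35.5] [203 207 196]
300 231 [-9.4 13.6 31.9] [167 168 157]
300 239 [-16.6  14.   25.6] [195 199 185]
300 247 [-22.8  14.1  24.4] [193 196 182]
300 255 [-28.3  14.1  26. ] [190 194 182]
300 263 [-34.6  14.2  24.9] [134 134 125]
300 271 [-10.2  10.1 113.7] [87 86 83]
300 279 [ -9.8   9.6 125.9] [90 94 95]
300 287 [-10.2   9.2 134.5] [88 92 94]
300 295 [ 11.1   6.3 194.4] [74 75 74]
300 303 [ 10.7   6.2 198.4] [68 68 65]
300 311 [ 10.5   6.  202.6] [67 67 65]
300 319 [ 10.7   5.8 207. ] [77 72 65]
300 327 [  9.7   5.7 208.9] [122 104  79]
310 215 [ 2.7  6.6 37.2] [229 231 226]
310 223 [-3.   6.7 35.9] [216 218 208]
310 231 [-7.   6.6 42.4] [220 222 212]
310 239 [-10.5   6.5  50.1] [169 169 157]
310 247 [-14.1   6.4  56.4] [168 168 157]
310 255 [-16.8   6.2  64.7] [164 165 154]
310 263 [-20.3   6.2  69.7] [161 163 153]
310 271 [-11.7   5.4 109.5] [104 105  99]
310 279 [-11.5   5.2 121.3] [75 74 69]
310 287 [-11.2   5.  132.1] [68 67 62]
310 295 [-11.5   4.9 140.1] [64 62 58]
310 303 [-11.3   4.8 148.6] [62 61 57]
310 311 [-11.6   
[... 1217 characters left out ...]
5 155.2] [61 60 57]
324 319 [-12.4  -0.4 160.4] [62 59 57]
324 327 [  5.8   0.4 201.5] [93 91 90]
335 215 [  2.4 -10.   35.4] [229 231 225]
335 223 [ -3.  -10.1  35.6] [202 206 196]
335 231 [ -9.1 -10.3  32.9] [165 166 155]
335 239 [ 46.9   2.1 280.1] [197 200 187]
335 247 [-22.6 -10.8  25.2] [196 201 188]
335 255 [-28.5 -10.9  25.1] [194 198 185]
335 263 [-42.5 -12.3   0.1] [98 95 86]
335 271 [-49.3 -12.4  -0.1] [81 79 72]
335 279 [-10.3  -6.  124.7] [91 95 96]
335 287 [-10.5  -5.5 133.9] [87 91 94]
335 295 [ 10.8  -2.4 193.6] [73 75 74]
335 303 [ 10.2  -2.3 197.4] [67 68 66]
335 311 [ 10.7  -2.  202.9] [66 66 66]
335 319 [ 10.6  -1.8 206.9] [66 66 65]
335 327 [ 10.5  -1.7 210.6] [94 96 98]
```

View pics/sc11.png

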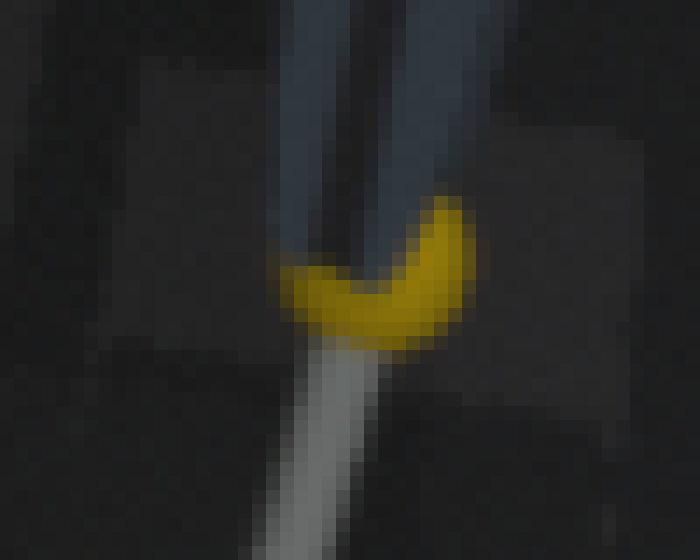

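View pics/sc00.png

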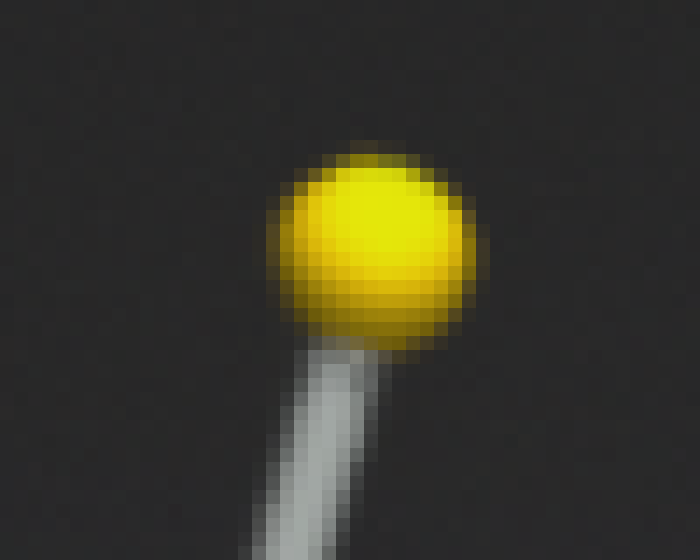

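```bash
python3 - <<'E'
from h import *
np.set_printoptions(precision=1,suppress=True)
bx=np.array([np.cos(np.radians(18.5)),np.sin(np.radians(18.5)),0]);by=np.array([-bx[1],bx[0],0]);o=np.array([490.6,304.5,0])
for n in('scene','side'):
    c=env.get_calibration(n);p,d=env.grab_frame(n)
    v,u=np.nonzero(d>0);W=cloud(c,d,np.ones_like(d,bool))-o;col=p[v,u].astype(int)
    L=np.c_[W@bx,W@by,W[:,2]];m=(abs(L[:,0]+25)<35)&(abs(L[:,1])<25)&(L[:,2]>75)&(L[:,2]<150)&(col[:,2]>=col[:,0])
    for z in range(75,150,6):
        s=m&(abs(L[:,2]-z)<3)
        if s.sum(): print(n,z,s.sum(),L[s].min(0),L[s].max(0))
E
```

```text
scene 75 11 [-30.4  -2.4  75.6] [-18.9   5.9  77.5]
scene 81 10 [-27.9  -2.5  79. ] [-22.2   5.4  82. ]
scene 111 12 [-15.5  -5.6 108.7] [-10.2   7.5 113.8]
scene 117 27 [-41.3  -8.5 114.1] [ -8.2  10.9 119.8]
scene 123 31 [-44.1  -8.1 120.1] [ -7.5  11.2 125.6]
scene 129 37 [-34.5  -8.6 126.1] [ -7.8  12.  132. ]
scene 135 44 [-43.9  -9.5 132.1] [ -8.2  12.4 137.9]
scene 141 30 [-38.1 -10.2 138.1] [ -7.9  12.6 143.6]
scene 147 41 [-40.4 -10.9 144. ] [ -7.1  13.4 149.9]
```

Depth shows the shut fingertips ending at z≈108 although the reported TCP is z=84, so they passed just above the knob and the lever did not move. I'll back off, go 27 mm lower and push again.

>>> {"method": "send_rows", "body": {"commands": [[[-0.05, -0.2, 0, 0, 0, 0], [-0.05, -0.45, 0, 0, 0, 0], [-0.05, -0.7, 0, 0, 0, 0], [0.1, -0.7, 0, 0, 0, 0], [0.27, -0.7, 0, 0, 0, 0], [0.27, -0.7, 0, 0, 0, 0], [0.27, -0.7, 0, 0, 0, 0], [0.27, -0.7, 0, 0, 0, 0]]]}}

```text
time_s: 20.48
ee_pos: [398.8, 273.9, 57.8]
ee_rot: [104.6, 89.9, 33.1]
force: [-1.0, 0.9, 1.2]
gripper_width: 0.3
```

```bash
python3 - <<'E'
from mv import *
print(apply([0.27,-.7,0,0,0,0]))
from h import *
np.set_printoptions(precision=1,suppress=True)
bx=np.array([np.cos(np.radians(18.5)),np.sin(np.radians(18.5)),0]);by=np.array([-bx[1],bx[0],0]);o=np.array([490.6,304.5,0])
s=env.state();print(s['time_s'],s['ee_pos'],(s['ee_pos']-o)@bx)
for n in('scene',):
    c=env.get_calibration(n);p,d=env.grab_frame(n);cv2.imwrite('pics/sc12.png',cv2.resize(p[230:380,380:570,::-1],None,fx=4,fy=4,interpolation=2))
    v,u=np.nonzero(d>0);W=cloud(c,d,np.ones_like(d,bool))-o;col=p[v,u].astype(int)
    L=np.c_[W@bx,W@by,W[:,2]];m=(abs(L[:,0]+97)<35)&(abs(L[:,1])<25)&(L[:,2]>40)&(L[:,2]<150)&(col[:,2]>=col[:,0])
    for z in range(40,120,6):
        s=m&(abs(L[:,2]-z)<3)
        if s.sum(): print(n,z,s.sum(),L[s].min(0),L[s].max(0))
E
```

```text
[398.30286116 273.64976753  57.20649654]
20.475 [398.8 273.9  57.8] -96.73458236289277
scene 82 9 [-82.6  -5.3  80.1] [-78.9   8.7  84.9]
scene 88 30 [-112.9   -8.2   85. ] [-77.2  10.9  90.9]
scene 94 24 [-102.6   -8.9   91.1] [-77.4  11.   96.6]
scene 100 32 [-107.3   -8.3   97. ] [-77.9  11.8 102.6]
scene 106 35 [-109.9   -8.7  103.2] [-78.2  12.3 108.9]
scene 112 30 [-110.1   -9.8  109.3] [-77.1  12.5 114.8]
scene 118 36 [-111.   -10.2  115.3] [-77.2  13.1 120.5]
```

View pics/sc12.png

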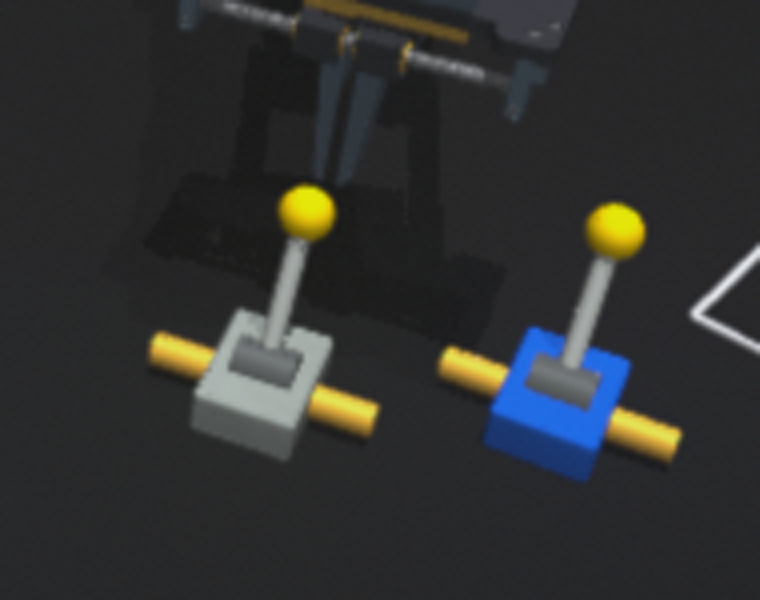

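The lever is intact and the tips now sit at z≈81, below the knob's centre height. Pushing.

>>> {"method": "send_rows", "body": {"commands": [[[0, 0.12, 0, 0, 0, 0], [0, 0.22, 0, 0, 0, 0], [0, 0.3, 0, 0, 0, 0], [0, 0.37, 0, 0, 0, 0], [0, 0.44, 0, 0, 0, 0], [0, 0.51, 0, 0, 0, 0], [0, 0.58, 0, 0, 0, 0], [0, 0.65, 0, 0, 0, 0], [0, 0.72, 0, 0, 0, 0], [0, 0.8, 0, 0, 0, 0], [0, 0.88, 0, 0, 0, 0], [0, 0.94, 0, 0, 0, 0], [0, 0.94, 0, 0, 0, 0]]]}}

```text
time_s: 22.15
ee_pos: [488.1, 303.6, 57.0]
ee_rot: [86.5, 90.0, 15.0]
force: [-0.2, 0.6, 1.0]
gripper_width: 0.5
```

>>> {"method": "send_rows", "body": {"commands": [[[0, 0.04, 0, 0, 0, 0], [0, 0.08, 0, 0, 0, 0], [0, 0.11, 0, 0, 0, 0], [0, 0.11, 0, 0, 0, 0]]]}}

```text
time_s: 22.65
ee_pos: [498.2, 307.0, 57.2]
ee_rot: [98.3, 90.0, 26.8]
force: [-0.4, -0.6, -0.6]
gripper_width: 0.8
```

```bash
cat > vis.py <<'E'
import sys
from mv import *
from h import *
np.set_printoptions(precision=1,suppress=True)
for a in sys.argv[2:]: apply(eval(a))
tag=sys.argv[1]
bx=np.array([np.cos(np.radians(18.5)),np.sin(np.radians(18.5)),0]);by=np.array([-bx[1],bx[0],0]);o=np.array([490.6,304.5,0])
s=env.state();print(s['time_s'],s['ee_pos'],(s['ee_pos']-o)@bx,s['force'],'along',s['force']@bx)
for n in('scene','side'):
    c=env.get_calibration(n);p,d=env.grab_frame(n);cv2.imwrite(f'pics/{n}{tag}.png',p[:,:,::-1])
    H=hsv(p);m=(H[...,0]>24)&(H[...,0]<36)&(H[...,1]>150)&(H[...,2]>70)
    Q=cloud(c,d,m)-o;L=np.c_[Q@bx,Q@by,Q[:,2]];L=L[(abs(L[:,1])<30)&(abs(L[:,0])<70)&(L[:,2]>75)]
    if len(L): print(n,'knob',len(L),L.min(0),L.max(0))
E
python3 vis.py 13 "[0,.94,0,0,0,0]" "[0,.11,0,0,0,0]"; python3 -c "
import cv2;p=cv2.imread('pics/scene13.png');cv2.imwrite('pics/sc13.png',cv2.resize(p[230:380,380:570],None,fx=4,fy=4,interpolation=2))"
```

```text
22.65 [498.2 307.   57.2] 7.975164145129459 [-0.4 -0.6 -0.6] along -0.6172594727359477
scene knob 137 [31.7 -9.4 85.7] [ 52.5  14.1 105.7]
side knob 23 [41.9 -5.3 95.4] [ 48.    5.5 105.2]
```

View pics/sc13.png

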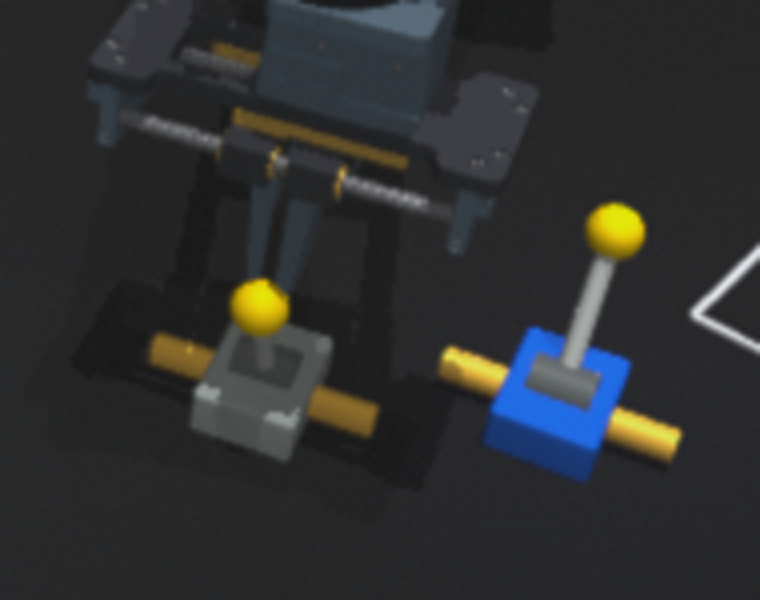

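The lever is swung over (knob ≈ +39 mm), but there's no end-stop force yet. Pressing on gently.

>>> {"method": "send_rows", "body": {"commands": [[[0, 0.02, 0, 0, 0, 0], [0, 0.04, 0, 0, 0, 0], [0, 0.06, 0, 0, 0, 0], [0, 0.06, 0, 0, 0, 0]]]}}

```text
time_s: 23.25
ee_pos: [498.8, 307.2, 57.0]
ee_rot: [-87.0, 89.4, -158.5]
force: [-10.5, -3.1, 7.7]
gripper_width: 0.5
```

```bash
python3 vis.py 14 "[0,.06,0,0,0,0]"
```

```text
23.25 [498.8 307.2  57. ] 8.652879316030187 [-10.5  -3.1   7.7] along -10.904170869530564
scene knob 138 [32.3 -9.1 86. ] [ 51.5  14.6 105.1]
side knob 14 [43.9 -5.6 98.3] [ 47.9   4.9 104.2]
```

At the end stop: 11 N and no more movement. Backing off and up.

>>> {"method": "send_rows", "body": {"commands": [[[0, -0.15, 0, 0, 0, 0], [0, -0.4, 0, 0, 0, 0], [0, -0.7, 0, 0, 0, 0], [0, -0.95, 0, 0, 0, 0], [-0.4, -0.95, 0, 0, 0, 0], [-0.8, -0.95, 0, 0, 0, 0], [-0.99, -0.95, 0, 0, 0, 0], [-0.99, -0.95, 0, 0, 0, 0]]]}}

```text
time_s: 24.35
ee_pos: [414.7, 279.4, 157.8]
ee_rot: [101.7, 89.7, 30.2]
force: [1.0, 0.2, 0.4]
gripper_width: 0.7
```

```bash
python3 vis.py 15 "[-.99,-.95,0,0,0,0]"; python3 - <<'E'
from h import *
p,d=env.grab_frame('wrist');cv2.imwrite('pics/w15.png',p[:,:,::-1])
p=cv2.imread('pics/scene15.png');cv2.imwrite('pics/sc15.png',cv2.resize(p[150:400,180:580],None,fx=2,fy=2,interpolation=2))
p=cv2.imread('pics/side15.png');cv2.imwrite('pics/s15.png',cv2.resize(p[120:290,230:420],None,fx=3.3,fy=3.3,interpolation=2))
E
```

```text
24.35 [414.7 279.4 157.8] -79.92507995999661 [1.  0.2 0.4] along 1.0079595869566857
scene knob 144 [30.6 -9.1 86. ] [ 51.8  14.7 105.8]
side knob 137 [ 25.6 -11.5  90.9] [ 49.7  12.2 108.2]
```

View pics/sc15.png

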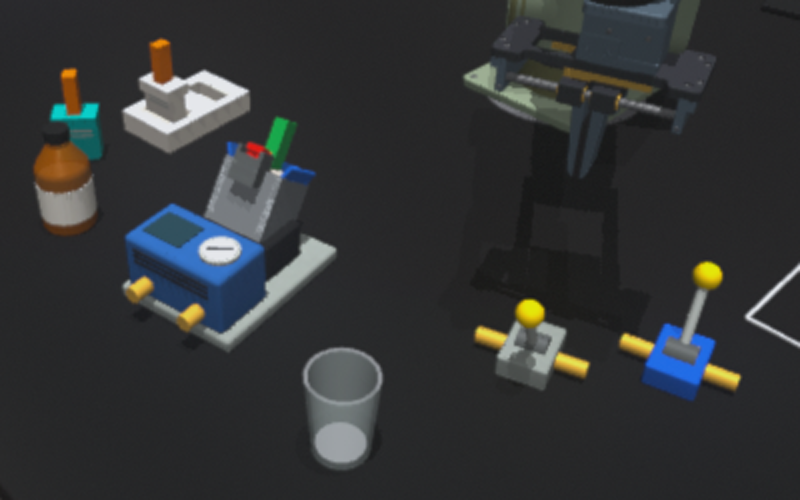

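View pics/s15.png

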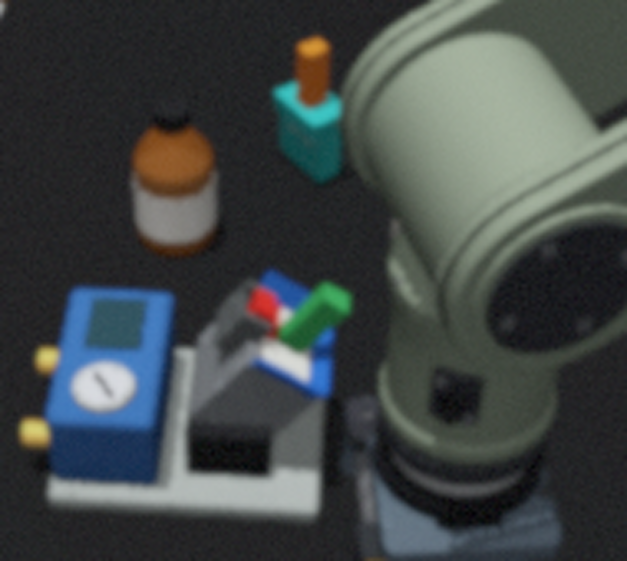

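View pics/w15.png

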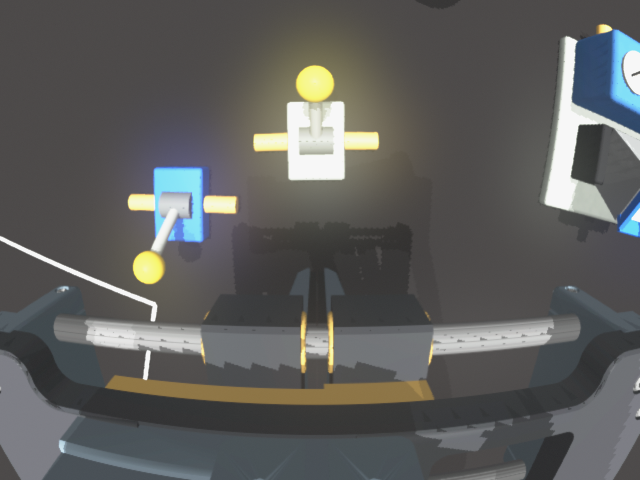

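The lever has stayed over, with the knob at (314,84) on the far side of the block. The bystanders and the spent cartridge haven't moved. One last check of the seating, from the picture taken after release, before I hand in.

```bash
python3 - <<'E'
from h import *
from mv import slotR
np.set_printoptions(precision=2,suppress=True)
S=slotR(10.2);o=np.array([593,1.5,52]);n='8'
c=np.load('pics/w8cal.npy',allow_pickle=True).item();p=cv2.imread('pics/wrist8.png');d=np.load('pics/wrist8.npy');M=c['camera_from_world']
v,u=np.mgrid[100:330,200:440];v=v.ravel();u=u.ravel();K=c['mtx'];x=(u-K[0,2])/K[0,0];y=(v-K[1,2])/K[1,1];r=np.hypot(x,y);k=np.sinc(r/np.pi)
P=np.c_[x*k,-y*k,-np.cos(r)]*(d[v,u]/np.cos(r))[:,None];W=(P-M[:3,3])@M[:3,:3];B=(W-o)@S;col=p[v,u].astype(int)
red=(col[:,2]>1.7*col[:,1])&(col[:,2]>1.7*col[:,0])&(B[:,2]>60)&(B[:,2]<100)&(B[:,0]<60);print('red',np.percentile(B[red],[1,50,99],axis=0))
w=(col.min(1)>150)&(B[:,2]>60)&(B[:,2]<80)&(abs(B[:,0])<16)&(abs(B[:,1])>12)&(abs(B[:,1])<27);print('collar top',w.sum(),np.percentile(B[w],[5,50,95],axis=0))
print(env.state()['time_s']);env.job_done()
E
```

```text
red [[22.63 -7.96 82.07]
 [32.48  1.61 88.49]
 [40.24 10.48 90.29]]
collar top 1156 [[-14.36 -23.83  67.61]
 [  0.65  12.37  68.83]
 [ 14.81  25.45  69.97]]
24.5
the job is handed in; nothing more can be done
```

The fresh green-handled cartridge is home in the sloped dock and latched. The grey valve's yellow-knobbed lever is fully over to its far side. I handed the job in at 24.5 s with the robot touching nothing.

**Cartridge:**
- It bottomed out at about 46 N wrist force.
- After release the collar top measured about 68.8 mm, or about 68.0 after the camera's roughly 0.8 mm height bias; home is 68.
- The red catch was back at its rest position, over the collar.

**Lever:**
- The end stop pushed back at 11 N.
- After I backed off, the knob stayed at about +38 to +41 mm, the expected end of its swing.

**Bystanders:** The spent cartridge, bottle, beaker, turquoise part and blue valve looked unmoved in the last pictures.

**What disagreed:**
- My first lever push passed over the knob without moving it. Depth showed the shut fingertips ending about 24 mm above the reported TCP, so I went lower and pushed again. This also means the cartridge was gripped much nearer the top of its fin than planned, but the grip held.
- During insertion the cartridge sat about 1° tilted in the grip, and the arm was pushed about 2.7 mm sideways. I corrected both before it seated.

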